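# Load the sample changer's spring magazine

### The arm

A 6-joint arm with a two-finger parallel gripper is mounted at the origin on the work surface. World frame = base frame: x ahead of the robot, y to its left, z up, the work surface at z = 0. Lengths are in m, angles in degrees, forces in N, time in s.
With the tool pointing down it reaches from about 0.3 to 0.75 m from the base axis. Payload 8.5 kg.
Tool frame: the origin (TCP) lies at the very end of the fingers, on their centre line; the grasp point (between the pads) lies 19 mm behind it (env.grip_point_offset is the distance from the TCP to the grasp point, in m); z points along the fingers, y is the direction in which the jaws open and shut (so a half turn about z gives the same grasp; the last joint's range is limited). The gripper opens to 85 mm and grips with 20 to 120 N. Pads are 22 mm wide; open, the fingers measure 114 mm over their backs; the gripper's body (76 mm by 85 mm) begins 54 mm behind the grasp point. The pads swing forward as they close: fully open they stand 13 mm farther back than shut.
Start: joints at [-84.643, 21.807, 74.336, -0, 83.858, -12.336], TCP at [0.167, -0.524, 0.231] pointing down, gripper open.
Joint ranges: [-178.18, 178.18], [-50.72, 133.34], [12.68, 142.11], [-81.47, 261.47], [9.98, 163.14], [-165.26, 165.26]. Speed limits (degrees/s): [136.94, 136.94, 180, 180, 180, 180].

### API

Orientations are given as a 3x3 rotation matrix whose columns are the frame's x, y, z axes.
In Python, from rig import env gives the robot as it stands.
- The arm moves only by the tool move_arm, never from a script. Its argument "moves" is a list of rows, each a list of 4 numbers: the shift along the tool's x, y, z in mm, then the turn about the tool's z in rad. In form: [[tx, ty, tz, spin], ...]. A call has 1 to 20 rows; each row is the pose to reach, as a shift and turn from the pose commanded when the call began, along the tool's axes at that moment; what a row does not reach only later rows make up. A row lasts 1/10 s, in which the tool goes at most 50 mm and 8.59 degrees, less where a joint would pass 70% of its speed; a pose out of reach is approached as far as the arm can. A call with a gripper value outside its range is refused whole. "grip" is the closure, from 0 (fully open) to 1 (shut), set as the call begins (left out, the last holds). The fingers move at their own pace and stop on an object; "grip_force" is the grip in N (left out, the last holds). Time passes only in rows, so rows that repeat a pose let the fingers close. It gives the time, the measured TCP pose, the force and the opening at its end, in the units of the state.
- env.observe(): the state, without advancing time (a new reading comes with each control period).
- env.get_image(name): name is "scene" or "top" or "wrist"; returns the picture (420x560x3 uint8, red, green, blue); there is no depth.
- env.get_calibration(name): a dict with "fovy" (degrees; the focal length in pixels is half the picture's height over the tangent of half this angle, whatever the lens; pixels are square), "cx", "cy" (the principal point, pixels), "extrinsics" (4x4, takes a point from world to camera coordinates); the wrist camera has in their place "tool_from_camera" (4x4, takes a point from camera to tool coordinates, whose origin is the TCP and whose axes are the flange's). Camera axes: x right, y up, looking along -z (the intrinsics and any distortion apply to the point x, -y, -z); pixel columns grow to the right and rows downward; lengths in m; the calibration is good to about 2 mm. A picture is of the moment at which its call begins: read the wrist's pose just before it. get_calibration takes no time and is no camera call.
- env.close_job(): hands the job in, once; it reports no verdict.
Trained networks look in the newest picture that a camera, given by its name, has taken for a name from the list of things; names that differ only in an ending like _2 or _b are one class to them, and where a whole thing is asked for, a point or a joint stands for the part that bears it (a point fixed in the world has none). Each returns a list of dicts, best first, with "conf" (0 to 1); they miss things now and then, are a little off and sometimes report something else, mostly with a low value. They report only what shows in the picture. A call takes as long as a camera call. They do not tell look-alikes from the thing itself.
- env.silhouettes(camera, name): "region" (420x560 bool, what is visible of it) and "point" ([row, column] in pixels, amid what is visible of it).
- env.tip_of(camera, name): "point" ([row, column] in pixels: a listed point, or the origin of a listed thing).
The state is a dict: "time_s": time; "q": joint angles; "qvel": joint speeds; "joint_efforts": joint torques, N m; "position": TCP position; "tool_rot": TCP orientation; "ft_force": force on the tool from outside, world axes, zero at the start; "wrist_torque": the same for the moment, N m; "grip_width": finger opening in m.
Only numpy, scipy, OpenCV 4.12 (cv2) and the standard library are available. Lean on these libraries where they do the work, as an engineer would, in place of code of your own. Each camera call takes 0.05 s, during which the arm holds its last target.

### The job

Switch the sample changer off at its isolator, then push every thin sample holder on the bench, one at a time, down past the spring lips into the magazine until it is held flat under both lips, and when all are in switch the isolator back on. The thick press block is not a sample holder; leave it and the other things on the bench where they are.

Things in the scene. Friction and masses are not known exactly. Their poses are not given: they have to be found in the camera images.
- holder1_c (a point): Centre of a loose thin sample holder: flat aluminium bar 76 x 30 x 10 mm (local x, y, z), about 35 g, with a round brown sample disc of 22 mm in both faces; either face may be up, either end may lead. Starts flat on the bench to the robot's right. 5 to 7 are present; absent ones read None from the start.
- holder2_c (a point): Centre of a loose thin sample holder: flat aluminium bar 76 x 30 x 10 mm (local x, y, z), about 35 g, with a round brown sample disc of 22 mm in both faces; either face may be up, either end may lead. Starts flat on the bench to the robot's right. 5 to 7 are present; absent ones read None from the start.
- holder3_c (a point): Centre of a loose thin sample holder: flat aluminium bar 76 x 30 x 10 mm (local x, y, z), about 35 g, with a round brown sample disc of 22 mm in both faces; either face may be up, either end may lead. Starts flat on the bench to the robot's right. 5 to 7 are present; absent ones read None from the start.
- holder4_c (a point): Centre of a loose thin sample holder: flat aluminium bar 76 x 30 x 10 mm (local x, y, z), about 35 g, with a round brown sample disc of 22 mm in both faces; either face may be up, either end may lead. Starts flat on the bench to the robot's right. 5 to 7 are present; absent ones read None from the start.
- holder5_c (a point): Centre of a loose thin sample holder: flat aluminium bar 76 x 30 x 10 mm (local x, y, z), about 35 g, with a round brown sample disc of 22 mm in both faces; either face may be up, either end may lead. Starts flat on the bench to the robot's right. 5 to 7 are present; absent ones read None from the start.
- holder6_c (a point): Centre of a loose thin sample holder: flat aluminium bar 76 x 30 x 10 mm (local x, y, z), about 35 g, with a round brown sample disc of 22 mm in both faces; either face may be up, either end may lead. Starts flat on the bench to the robot's right. 5 to 7 are present; absent ones read None from the start.
- holder7_c (a point): Centre of a loose thin sample holder: flat aluminium bar 76 x 30 x 10 mm (local x, y, z), about 35 g, with a round brown sample disc of 22 mm in both faces; either face may be up, either end may lead. Starts flat on the bench to the robot's right. 5 to 7 are present; absent ones read None from the start.
- magazine: Fixed spring magazine of the sample changer, on a grey base plate 12 mm thick; origin at bench height on the well's axis, z up. The well stacks up to seven holders flat, their 76 mm along x, 30 mm along y; inside 79 x 34 mm. Steel corner guides, 120 mm high and flared above to 132, cover the last 18 mm at each end; between them both long sides are open (52 mm) for fingers.
- mag_mouth (a point): On the well's axis (axes as the magazine's), level with the undersides of the two lips, 100 mm above the bench. At each x end a steel lip juts 4 mm over a holder's end; its steep sloped top (to 117 mm) lets a pressed holder (5 to 20 N) spring it outward. Once the holder's top is 3 mm below the undersides both lips snap back and hold it, centre at 95 mm. The next goes in on top, sending the stack 10 mm lower.
- drive_top (a point): Centre of the top of the magazine's white drive housing, 88 mm (x) by 100 mm (y), 80 mm high, beside the well on its +x side, 78 to 166 mm off the well's axis. The aluminium end blocks of the well reach 75 mm off the axis and 124 mm high.
- follower (a joint): Depth (m) of the sprung black plate that carries the stack, below its rest height just under the lips: about 0 empty, about 0.010 more per holder, at most 0.078. The spring pushes up with 2 N at 0, 6 N at the bottom.
- isolator: The fixed isolator: grey box 120 x 80 x 50 mm, to the robot's left; origin under its centre at bench height, z up. The handle swings along its x. Its +x end bears a raised white bar (ON), its -x end a raised white ring (OFF).
- handle (a joint): Isolator handle angle, rad: 0 = on, leaning 0.6 rad from upright to the box's +x end (bar); 1.2 = off, leaning 0.6 rad to -x (ring). Starts on. Over-centre: held at either end (about 2.5 N at its top); once past upright it jumps the rest of the way. A black bar 14 mm thick (x), 24 mm wide (y), reaching 70 mm from the hinge.
- handle_top (a point): Centre of the free top end of the isolator handle.
- isolator_pivot (a point): Hinge of the handle, on its centre line (axes as the isolator's), 48 mm above the bench; the hinge axis is the isolator's y. The box's top is 50 mm above the bench.
- press_block_c (a point): Centre of the loose solid press block, not a sample holder: 70 x 48 x 26 mm, 0.2 kg, lying among the holders. Must stay where it is.
- jar: Loose bystander: closed glass jar, 60 mm across, 50 mm tall; origin at the centre of its underside.
- reagent: Loose bystander: closed amber jar, 52 mm across, 55 mm tall; origin at the centre of its underside.
- mug: Loose bystander: white mug, 80 mm across, 90 mm tall; origin at the centre of its underside.
- dish: Loose bystander: glass dish, 90 mm across, 15 mm tall; origin at the centre of its underside.
- mouse: Loose bystander: computer mouse, 100 x 58 x 30 mm; origin at the centre of its underside.
- spoon: Loose bystander: flat steel lab spatula, 165 mm long, 10 to 18 mm wide, 6 mm thick.
Mind the look-alikes: they are no part of the job. Of the things that look like the spoon, the middle-sized one is meant.

How it is judged (in metres and radians):
On the way, in this order (a step that is already met when the one before it is completed fails the run):
1. the isolator is switched off while no holder is in the magazine yet (value of joint handle above 1.05 rad and distance between each of holder1_c, holder2_c, holder3_c, holder4_c, holder5_c, holder6_c, holder7_c and mag_mouth above 0.06 m), for 0.2 s.
2. with the isolator off, every holder present lies under both lips of the magazine (value of joint handle above 1.05 rad and x of holder1_c in the frame of magazine between -0.005 and 0.005 m and y of holder1_c in the frame of magazine between -0.005 and 0.005 m and z of each of holder1_c, holder2_c, holder3_c, holder4_c, holder5_c, holder6_c, holder7_c in the frame of magazine below 0.0975 m and angle between the z axis of each of holder1_c, holder2_c, holder3_c, holder4_c, holder5_c, holder6_c, holder7_c and the z axis of magazine, either way round below 0.08 rad and angle between the x axis of each of holder1_c, holder2_c, holder3_c, holder4_c, holder5_c, holder6_c, holder7_c and the x axis of magazine, either way round below 0.15 rad and x of holder2_c in the frame of magazine between -0.005 and 0.005 m and y of holder2_c in the frame of magazine between -0.005 and 0.005 m and x of holder3_c in the frame of magazine between -0.005 and 0.005 m and y of holder3_c in the frame of magazine between -0.005 and 0.005 m and x of holder4_c in the frame of magazine between -0.005 and 0.005 m and y of holder4_c in the frame of magazine between -0.005 and 0.005 m and x of holder5_c in the frame of magazine between -0.005 and 0.005 m and y of holder5_c in the frame of magazine between -0.005 and 0.005 m and x of holder6_c in the frame of magazine between -0.005 and 0.005 m and y of holder6_c in the frame of magazine between -0.005 and 0.005 m and x of holder7_c in the frame of magazine between -0.005 and 0.005 m and y of holder7_c in the frame of magazine between -0.005 and 0.005 m), for 0.3 s.
3. the isolator is switched back on (value of joint handle below 0.15 rad), for 0.2 s.
At the end, for the whole second after the job is handed in: Every holder present is at rest in the magazine: centre within 5 mm of its axis along x and y, long side along x (0.15 rad), flat within 0.08 rad, centre at most 97.5 mm above the bench (held under both lips it is at 95 mm or lower); isolator on (below 0.15 rad) (x of holder1_c in the frame of magazine between -0.005 and 0.005 m and y of holder1_c in the frame of magazine between -0.005 and 0.005 m and z of each of holder1_c, holder2_c, holder3_c, holder4_c, holder5_c, holder6_c, holder7_c in the frame of magazine below 0.0975 m and angle between the z axis of each of holder1_c, holder2_c, holder3_c, holder4_c, holder5_c, holder6_c, holder7_c and the z axis of magazine, either way round below 0.08 rad and angle between the x axis of each of holder1_c, holder2_c, holder3_c, holder4_c, holder5_c, holder6_c, holder7_c and the x axis of magazine, either way round below 0.15 rad and x of holder2_c in the frame of magazine between -0.005 and 0.005 m and y of holder2_c in the frame of magazine between -0.005 and 0.005 m and x of holder3_c in the frame of magazine between -0.005 and 0.005 m and y of holder3_c in the frame of magazine between -0.005 and 0.005 m and x of holder4_c in the frame of magazine between -0.005 and 0.005 m and y of holder4_c in the frame of magazine between -0.005 and 0.005 m and x of holder5_c in the frame of magazine between -0.005 and 0.005 m and y of holder5_c in the frame of magazine between -0.005 and 0.005 m and x of holder6_c in the frame of magazine between -0.005 and 0.005 m and y of holder6_c in the frame of magazine between -0.005 and 0.005 m and x of holder7_c in the frame of magazine between -0.005 and 0.005 m and y of holder7_c in the frame of magazine between -0.005 and 0.005 m and value of joint handle below 0.15 rad and linear speed of each of holder1, holder2, holder3, holder4, holder5, holder6, holder7 below 0.02 m/s); the robot touches nothing.
It fails at once if the press block is moved more than 60 mm from its place (distance of press_block_c from where it was at the start of the episode above 0.06 m).
It fails at once if a bystander (jars, mug, dish, mouse, spatula) is moved more than 60 mm from its place (distance of any of jar, reagent, mug, dish, mouse, spoon from where it was at the start of the episode above 0.06 m).
Of holder1, holder2, holder3, holder4, holder5, holder6, holder7 only 5 to 7 are there at a start; the rules pass over those that are not, and their reading is None.
At some moment in a run one of holder1, holder2, holder3, holder4, holder5, holder6, holder7 may be knocked a few centimetres aside while the robot is not near it.
Once in a run the grip may slacken for a moment while it holds something.
It also fails if it takes over 210 s, if anything falls off the work surface, if the arm or the gripper's body presses on something with over 40 N, if the wrist force passes 120 N, or if a joint passes its speed limit or range.

## Working session

There is one attempt and no reset: what is moved stays moved. The work goes in short steps, Python scripts to look and compute and a tool call to move; the robot and the scene stay as the last step left them, time stands still between calls to the robot, and variables do not carry over. Pictures are saved under pics/ and viewed, and the job is handed in when it is done.

Besides the shell and the picture viewer there is one more tool, called as name([rows], argument=value, ...), one row to a line, values as JSON. move_arm: Moves the arm, as the interface text tells. Its arguments: {"type":"object","properties":{"moves":{"type":"array"},"grip":{"type":"number"},"grip_force":{"type":"number"}},"required":["moves"]}

```bash
ls; mkdir -p pics; python3 - <<'E'
from rig import env
import cv2,numpy as np
s=env.observe()
for k in s: print(k,np.round(s[k],4).tolist())
for n in ("scene","top","wrist"):
    im=env.get_image(n); cv2.imwrite(f"pics/{n}0.png",im[:,:,::-1])
    c=env.get_calibration(n); print(n,c)
E
```

```text
pics
time_s 0.0
q [-84.6424, 21.8393, 74.3862, 0.0008, 83.86, -12.3364]
qvel [-0.0032, -0.0383, 0.0082, -0.0422, -0.0852, -0.0709]
joint_efforts [-0.0008, -44.8461, -23.1276, -0.0002, 0.0048, -0.0]
position [0.1671, -0.5237, 0.2307]
tool_rot [[0.9527, 0.3039, -0.0001], [0.3039, -0.9527, 0.0015], [0.0003, -0.0015, -1.0]]
ft_force [0.2552, -0.2512, 0.5321]
wrist_torque [0.0039, -0.036, -0.0275]
grip_width 0.0855
scene {'fovy': 47.913712492312534, 'cx': 271.37078368144205, 'cy': 211.7367340659722, 'extrinsics': array([[ 0.80081987,  0.59885668, -0.0076292 , -0.42116509],
       [-0.42106698,  0.57203836,  0.70389965,  0.1548613 ],
       [ 0.42589921, -0.56048442,  0.71025846, -1.62076684],
       [ 0.        ,  0.        ,  0.        ,  1.        ]])}
top {'fovy': 44.11560399103796, 'cx': 272.0581525298522, 'cy': 211.08529013803113, 'extrinsics': array([[ 2.60456288e-03, -9.99969213e-01, -7.40195273e-03,
         1.08533956e-03],
       [ 9.90900525e-01,  1.58470550e-03,  1.34586919e-01,
        -5.38050189e-01],
       [-1.34571046e-01, -7.68513894e-03,  9.90874146e-01,
        -1.64042391e+00],
       [ 0.00000000e+00,  0.00000000e+00,  0.00000000e+00,
         1.00000000e+00]])}
wrist {'fovy': 68.06899903553654, 'cx': 285.4297958817303, 'cy': 213.77824240669563, 'tool_from_camera': array([[-8.73479999e-04,  9.49921050e-01,  3.12488777e-01,
         8.04866388e-02],
       [ 9.99999618e-01,  8.20456382e-04,  3.01165623e-04,
        -4.11337198e-04],
       [ 2.97001528e-05,  3.12488921e-01, -9.49921404e-01,
        -1.41939403e-01],
       [ 0.00000000e+00,  0.00000000e+00,  0.00000000e+00,
         1.00000000e+00]])}
```

View pics/scene0.png

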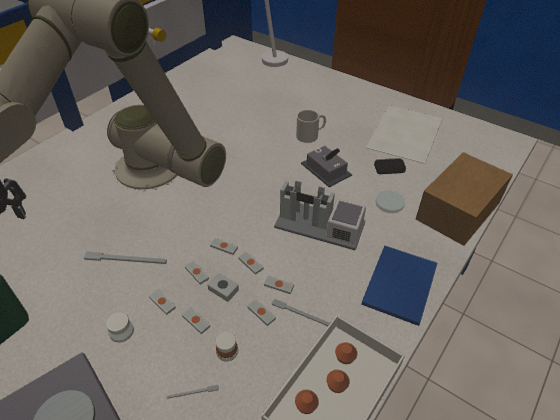

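View pics/top0.png

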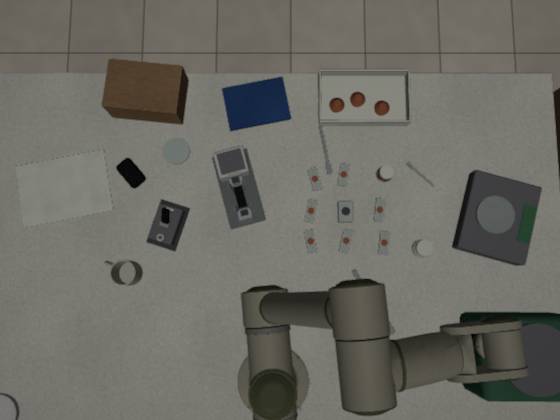

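View pics/wrist0.png

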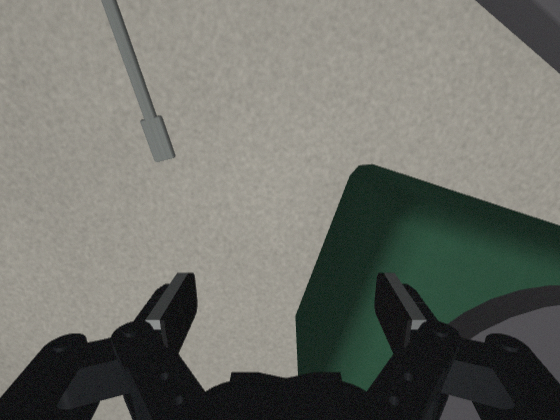

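```bash
cat > h.py <<'E'
from rig import env
import cv2,numpy as np
def calib(n):
    c=env.get_calibration(n); f=210/np.tan(np.radians(c['fovy']/2))
    if n=='wrist':
        s=env.observe(); T=np.eye(4); T[:3,:3]=s['tool_rot']; T[:3,3]=s['position']
        W=T@c['tool_from_camera']
    else: W=np.linalg.inv(c['extrinsics'])
    return f,c['cx'],c['cy'],W
def p2w(K,r,c,z):
    f,cx,cy,W=K
    d=W[:3,:3]@np.array([(c-cx)/f,-(r-cy)/f,-1.]); o=W[:3,3]
    return o+d*(z-o[2])/d[2]
def w2p(K,p):
    f,cx,cy,W=K
    q=np.linalg.inv(W)@np.r_[p,1]
    return np.array([cy+f*(-q[1])/(-q[2]), cx+f*q[0]/(-q[2])])
def grab(n,fn=None,scale=1,crop=None):
    K=calib(n); im=env.get_image(n)
    if fn:
        o=im[:,:,::-1]
        if crop: r0,r1,c0,c1=crop; o=o[r0:r1,c0:c1]
        o=cv2.resize(o,None,fx=scale,fy=scale,interpolation=cv2.INTER_CUBIC) if scale!=1 else o
        cv2.imwrite('pics/'+fn,o)
    return K,im
def rect(K,region,z):
    """min-area rect of region in world at height z: centre, angle(deg) of long axis, L,W"""
    rr,cc=np.nonzero(region)
    P=np.array([p2w(K,r,c,z)[:2] for r,c in zip(rr,cc)])*1000
    (cx,cy),(w,h),a=cv2.minAreaRect(P.astype(np.float32))
    if w<h: w,h,a=h,w,a+90
    return np.round([cx,cy,(a+90)%180-90,w,h],1)
E
python3 - <<'E'
from h import *
K,im=grab('top','t1.png',4,(130,270,130,300))
K,im=grab('top','t2.png',4,(140,290,290,440))
for n,z in (('holder1_c',.01),('press_block_c',.026),('magazine',.1),('isolator',.05),('handle',.1),('spoon',.006)):
    for d in env.silhouettes('top',n): print(n,round(d['conf'],2),np.round(d['point']),d['region'].sum(),rect(K,d['region'],z))
for n,z in (('magazine',0.),('mag_mouth',.1),('drive_top',.08),('isolator',0),('handle_top',.106),('isolator_pivot',.048),('holder1_c',.005),('press_block_c',.013)):
    for d in env.tip_of('top',n): print(n,round(d['conf'],2),np.round(d['point'],1),np.round(p2w(K,*d['point'],z)*1000,1))
K,im=grab('scene')
for n,z in (('magazine',0.),('mag_mouth',.1),('drive_top',.08),('isolator',0),('handle_top',.106),('isolator_pivot',.048),('holder1_c',.005),('press_block_c',.013)):
    for d in env.tip_of('scene',n): print(n,round(d['conf'],2),np.round(d['point'],1),np.round(p2w(K,*d['point'],z)*1000,1))
E
```

```text
holder1_c 0.72 [240. 345.] 214 [ 444.4 -238.1  -13.3   75.6   30.2]
press_block_c 0.56 [178. 318.] 189 [ 647.3 -136.8   13.3   72.6   29.5]
magazine 0.74 [188. 238.] 2830 [607.3 107.4  15.2 253.9 115.6]
magazine 0.16 [211. 344.] 338 [ 528.6 -226.5   -0.8   66.5   46.6]
isolator 0.68 [224. 170.] 1375 [490.8 334.3 -17.  147.  100.6]
isolator 0.22 [174. 343.] 222 [ 654.4 -228.4   -8.    78.5   31.2]
handle 0.72 [174. 345.] 226 [ 645.6 -223.1   -8.8   74.3   31.9]
handle 0.59 [219. 164.] 161 [508.7 336.3   1.7  60.   28. ]
handle 0.29 [210. 348.] 303 [ 528.6 -225.    -0.8   66.3   43.5]
spoon 0.57 [156. 326.] 149 [ 750.6 -174.2   10.4  165.    17.7]
spoon 0.45 [175. 420.] 66 [ 665.8 -486.8   45.4  111.6   12.2]
spoon 0.33 [273. 125.] 747 [341.3 484.9 -87.9 120.7  85.1]
spoon 0.3 [246. 387.] 180 [ 437.4 -361.8   -6.7   72.7   27. ]
magazine 0.64 [202.6 242. ] [571.2 102.2   0. ]
mag_mouth 0.62 [160.4 227.8] [690.6 141.8 100. ]
mag_mouth 0.57 [195. 241.] [580.  99. 100.]
drive_top 0.74 [210. 345.] [ 535.9 -227.7   80. ]
drive_top 0.71 [160.  229.6] [696.6 138.   80. ]
isolator 0.74 [223.3 
[... 511 characters left out ...]
[211.2 347. ] [ 541.2 -243.2   13. ]
press_block_c 0.58 [273.4 133.4] [337.1 450.4  13. ]
press_block_c 0.41 [154.8 175.9] [730.1 323.6  13. ]
magazine 0.62 [222.7 304.2] [577.7  96.5   0. ]
mag_mouth 0.62 [198.3 305.1] [575.3  97.2 100. ]
mag_mouth 0.62 [150.4 337. ] [533.4 342.5 100. ]
drive_top 0.82 [213.7 343.2] [686.8 126.6  80. ]
drive_top 0.62 [351.  227.6] [ 699.6 -392.9   80. ]
isolator 0.79 [173.1 325.6] [507.1 329.7   0. ]
isolator 0.38 [316.6 260.6] [ 672.1 -241.2    0. ]
handle_top 0.67 [148.7 337.5] [533.7 344.  106. ]
isolator_pivot 0.88 [158.  327.5] [498.2 349.   48. ]
holder1_c 0.75 [276.  193.2] [ 448.9 -251.8    5. ]
press_block_c 0.81 [287.3 222. ] [ 540.8 -237.5   13. ]
```

View pics/t1.png

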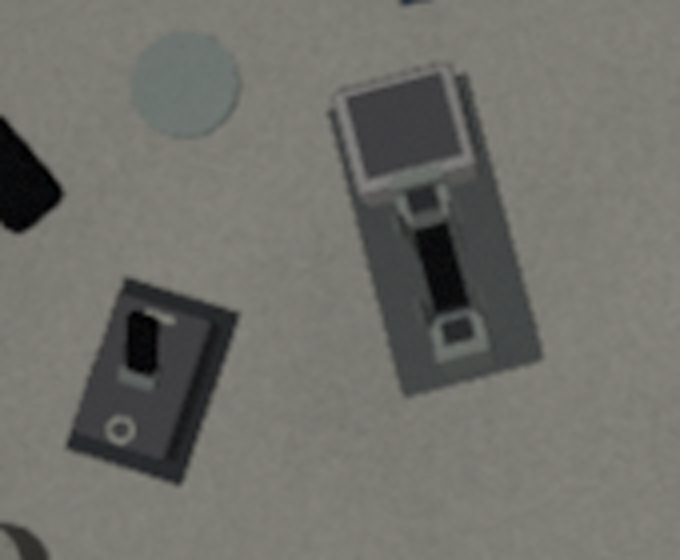

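View pics/t2.png

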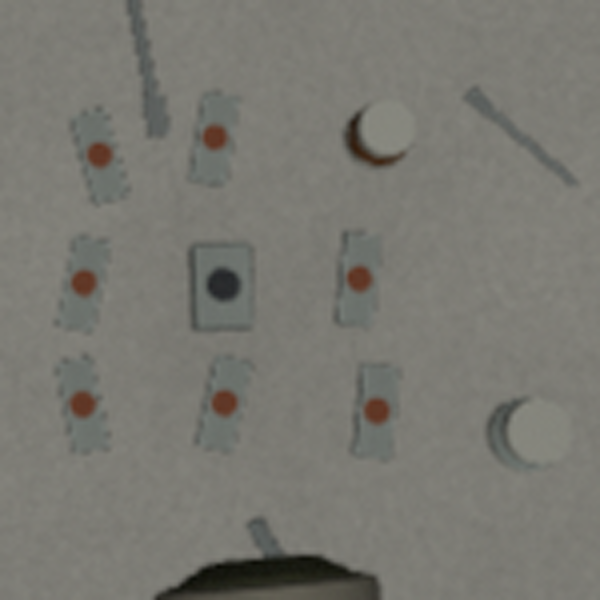

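move_arm([
  [457,-404,0,0.3],
  [457,-404,0,0.3],
  [457,-404,0,0.3],
  [457,-404,0,0.3],
  [457,-404,0,0.3],
  [457,-404,0,0.3],
  [457,-404,0,0.3],
  [457,-404,0,0.3],
  [457,-404,0,0.3],
  [457,-404,0,0.3],
  [457,-404,0,0.3],
  [457,-404,0,0.3],
  [507,-756,0,0.6],
  [507,-756,0,0.6],
  [507,-756,0,0.6],
  [507,-756,0,0.6],
  [507,-756,0,0.6],
  [507,-756,0,0.6],
  [507,-756,0,0.6],
  [507,-756,0,0.6],
], grip=1)

```text
time_s: 3.4
position: [0.4192, 0.3536, 0.2313]
tool_rot: [[0.959, -0.285, 0.0], [-0.285, -0.959, 0.001], [-0.0, -0.001, -1.0]]
ft_force: [0.7, -1.0, 0.4]
grip_width: 0.0001
```

move_arm([
  [0,0,0,0],
])

```text
time_s: 3.5
position: [0.4194, 0.3532, 0.231]
tool_rot: [[0.959, -0.283, -0.0], [-0.283, -0.959, 0.0], [-0.0, -0.0, -1.0]]
ft_force: [-0.5, 0.1, -0.0]
grip_width: 0.0
```

```bash
python3 - <<'E'
from h import *
K,im=grab('wrist','w1.png')
for n,z in (('isolator_pivot',.048),('handle_top',.1058),('isolator',0),('mag_mouth',.1)):
    for d in env.tip_of('wrist',n): print(n,round(d['conf'],2),np.round(d['point'],1),np.round(p2w(K,*d['point'],z)*1000,1))
for d in env.silhouettes('wrist','isolator'): print(round(d['conf'],2),rect(K,d['region'],.025))
K,im=grab('top','t3.png',3,(140,280,220,410))
E
```

```text
isolator_pivot 0.82 [116.9 267.1] [496.7 350.   48. ]
handle_top 0.94 [ 64.4 267.2] [533.9 334.7 105.8]
isolator 0.87 [117.4 272.1] [494.6 347.6   0. ]
0.63 [496.5 346.8 -18.  142.5  96.3]
0.17 [629.7 467.5  73.5  65.5  25.4]
```

View pics/w1.png

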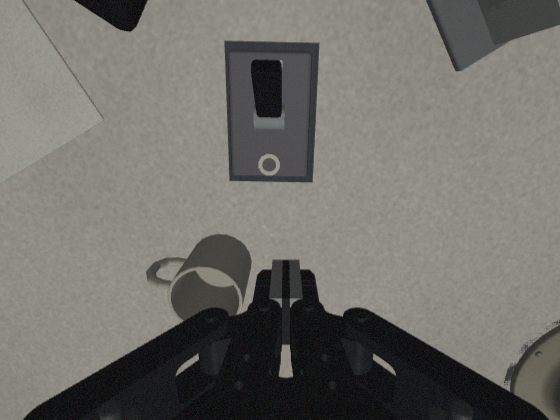

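View pics/t3.png

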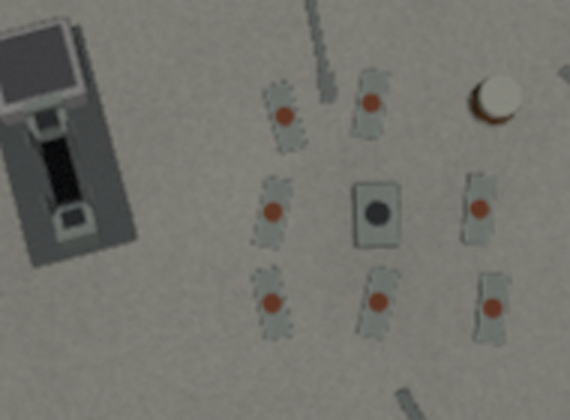

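move_arm([
  [155,-16,50,0.03],
  [155,-16,50,0.03],
  [155,-16,50,0.03],
  [155,-16,50,0.03],
  [155,-16,100,0.03],
  [155,-16,130,0.03],
  [155,-16,150,0.03],
  [155,-16,150,0.03],
  [140,-16,150,0.03],
  [128,-16,150,0.03],
  [116,-16,150,0.03],
  [104,-16,150,0.03],
  [92,-16,150,0.03],
  [80,-16,150,0.03],
  [72,-16,150,0.03],
  [72,-16,150,0.03],
  [95,-16,150,0.03],
  [95,-16,110,0.03],
  [95,-16,60,0.03],
  [95,-16,10,0.03],
])

```text
time_s: 5.85
position: [0.516, 0.338, 0.2226]
tool_rot: [[0.949, -0.316, -0.001], [-0.316, -0.949, -0.001], [-0.001, 0.001, -1.0]]
ft_force: [0.7, 1.0, -0.1]
grip_width: 0.0002
```

```bash
python3 - <<'E'
from h import *
K,im=grab('wrist','w2.png')
K,im=grab('top','t4.png',4,(130,270,130,300))
K,im=grab('scene','s4.png',3,(130,250,250,420))
E
```

```text
(no output)
```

View pics/s4.png

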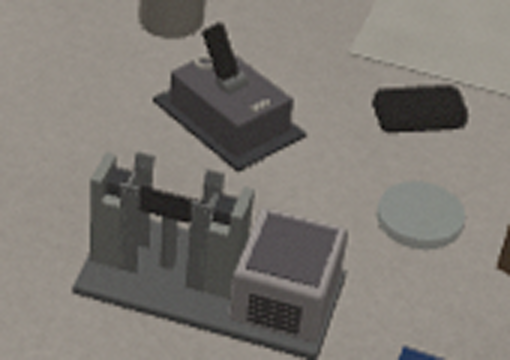

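move_arm([
  [57,253,-60,-0.58],
  [57,253,-60,-0.58],
  [57,253,-60,-0.58],
  [57,253,-60,-0.58],
  [57,253,-60,-0.58],
  [57,253,-60,-0.58],
  [57,253,-60,-0.58],
  [57,253,-60,-0.58],
  [57,253,-60,-0.58],
])

```text
time_s: 6.9
position: [0.4901, 0.0811, 0.2803]
tool_rot: [[0.966, 0.257, -0.002], [0.257, -0.966, 0.0], [-0.002, -0.001, -1.0]]
ft_force: [-0.4, 0.1, 0.2]
grip_width: -0.0002
```

```bash
python3 - <<'E'
from h import *
K,im=grab('wrist','w3.png')
print(env.observe()['position'],env.observe()['tool_rot'])
for n,z in (('magazine',.0),('drive_top',.08),('mag_mouth',.1)):
    for d in env.tip_of('wrist',n): print(n,round(d['conf'],2),np.round(d['point'],1),np.round(p2w(K,*d['point'],z)*1000,1))
E
```

```text
[0.49008989 0.08129095 0.28048447] [[ 9.66357007e-01  2.57199502e-01 -1.59735948e-03]
 [ 2.57200320e-01 -9.66358054e-01  3.26371233e-04]
 [-1.45967868e-03 -7.26232498e-04 -9.99998671e-01]]
magazine 0.94 [102.6 284.9] [577.5 105.8   0. ]
magazine 0.65 [240.1 408.4] [ 439.8 -118.5    0. ]
magazine 0.28 [112.7  63.6] [492.4 379.    0. ]
drive_top 0.69 [280.6 559. ] [ 461.  -278.6   80. ]
drive_top 0.5 [196.9 516.8] [ 545.5 -175.8   80. ]
mag_mouth 0.84 [105.1 285.8] [573.2 103.5 100. ]
```

View pics/w3.png

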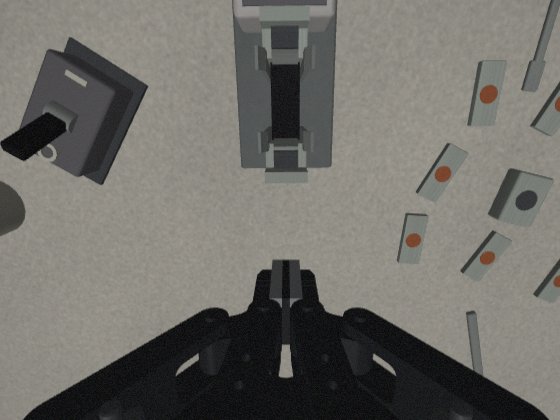

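```bash
python3 - <<'E'
import cv2
im=cv2.imread('pics/w3.png')[0:200,220:350]
cv2.imwrite('pics/w3z.png',cv2.resize(im,None,fx=4,fy=4,interpolation=cv2.INTER_CUBIC)[:600*800//800*2])
im=cv2.imread('pics/w3z.png'); cv2.imwrite('pics/w3za.png',im[:600]); print(im.shape); cv2.imwrite('pics/w3zb.png',im[400:])
E
```

```text
(800, 520, 3)
```

View pics/w3za.png

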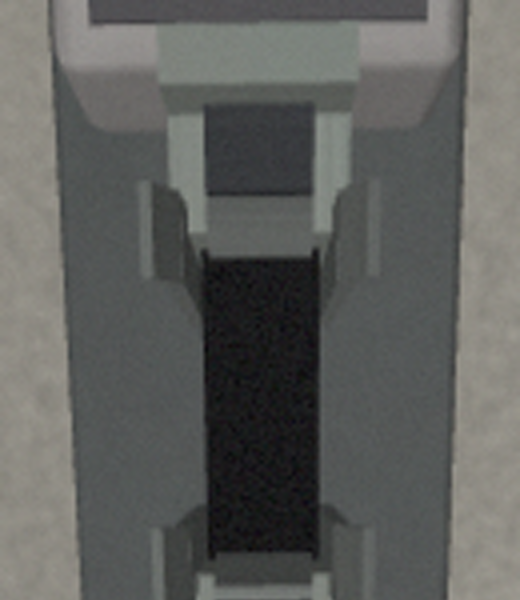

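View pics/w3zb.png

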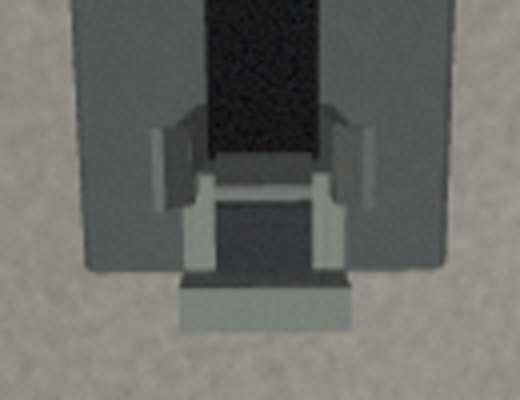

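```bash
cat > t.py <<'E'
from h import *
c=env.get_calibration('wrist'); K=calib('wrist')
u=np.array([np.cos(np.radians(15.5)),np.sin(np.radians(15.5))]);v=np.array([-u[1],u[0]])
o=np.array([.575,.1])
def g(r,cc,z,off=0):
    p=p2w(K,off+r/4,220+cc/4,z)[:2]; return np.round([(p-o)@u*1000,(p-o)@v*1000],1),np.round(p*1000,1)
print('guides'); 
for r,cc in ((180,140),(278,140),(180,380),(278,380),(525,152),(610,155),(525,375),(608,375)): print(g(r,cc,.132))
print('black',[g(r,cc,.1) for r,cc in ((258,205),(258,320),(552,211),(552,318))])
print('endtop',[g(r,cc,.124) for r,cc in ((22,258),(82,258),(687,265),(730,265))])
print('base',[g(r,cc,.012) for r,cc in ((100,56),(100,464),(670,88),(670,446))])
E
python3 t.py
```

```text
guides
(array([46.6, 29. ]), array([612.2, 140.4]))
(array([27.9, 29.7]), array([593.9, 136.1]))
(array([ 46. , -21.2]), array([625. ,  91.9]))
(array([ 27.3, -21.5]), array([607.1,  86.6]))
(array([-23.2,  29.2]), array([544.9, 121.9]))
(array([-42.2,  29.2]), array([526.5, 116.9]))
(array([-23.7, -21.3]), array([557.8,  73.1]))
(array([-42.3, -21.6]), array([540. ,  67.9]))
black [(array([35.8, 17.1]), array([604.9, 126. ])), (array([ 35.5, -10.1]), array([611.9,  99.8])), (array([-31.8,  17.3]), array([539.7, 108.1])), (array([-32.1,  -9.8]), array([546.7,  82. ]))]
endtop [(array([77.,  4.]), array([648.1, 124.4])), (array([66.1,  4.1]), array([637.6, 121.6])), (array([-61.9,   4. ]), array([514.3,  87.3])), (array([-72.5,   4.1]), array([504. ,  84.6]))]
base [(array([89.4, 62.7]), array([644.4, 184.3])), (array([ 88. , -55.5]), array([674.7,  70. ])), (array([-76.4,  62.6]), array([484.6, 139.9])), (array([-77.8, -56.1]), array([515.1,  25.2]))]
```

move_arm([
  [-170,287,-20,0.26],
  [-170,287,-20,0.26],
  [-170,287,-20,0.26],
  [-170,287,-20,0.26],
  [-170,287,-20,0.26],
  [-170,287,-20,0.26],
  [-170,287,-20,0.26],
  [-170,287,-20,0.26],
  [-170,287,-20,0.26],
  [-170,287,-20,0.26],
])

```text
time_s: 8.1
position: [0.3997, -0.2396, 0.3012]
tool_rot: [[1.0, 0.0, -0.0], [0.0, -1.0, 0.0], [-0.0, -0.0, -1.0]]
ft_force: [0.5, -0.7, -0.5]
grip_width: -0.0002
```

```bash
cat >> h.py <<'E'
def holders(n='wrist',fn=None,verbose=True):
    """red discs -> centre at z=.01 (top face), angle from bar segmentation around disc"""
    K,im=grab(n,fn)
    hsv=cv2.cvtColor(im,cv2.COLOR_RGB2HSV)
    m=(((hsv[...,0]<12)|(hsv[...,0]>172))&(hsv[...,1]>110)&(hsv[...,2]>60)).astype(np.uint8)
    nn,lab,st,ce=cv2.connectedComponentsWithStats(m)
    lb=cv2.cvtColor(im,cv2.COLOR_RGB2LAB).astype(float); lb=cv2.GaussianBlur(lb,(5,5),0)
    out=[]
    for i in range(1,nn):
        if st[i,4]<25: continue
        c=p2w(K,ce[i][1],ce[i][0],.01)
        # sample rectified patch 120x120 mm at 1 mm
        N=61
        g=np.arange(-60,61)
        XX,YY=np.meshgrid(g,g,indexing='ij')
        P=np.stack([c[0]+XX/1000,c[1]+YY/1000,np.full(XX.shape,.01)],-1).reshape(-1,3)
        f,cx,cy,W=K; q=(P-W[:3,3])@W[:3,:3]
        mx=(cx+f*q[:,0]/-q[:,2]).reshape(XX.shape).astype(np.float32); my=(cy-f*q[:,1]/-q[:,2]).reshape(XX.shape).astype(np.float32)
        patch=cv2.remap(lb.astype(np.float32),mx,my,cv2.INTER_LINEAR,borderValue=(0,0,0))
        out.append((c,int(st[i,4]),patch,ce[i]))
    return K,im,out
E
python3 - <<'E'
from h import *
K,im,o=holders(fn='w4.png')
print(env.observe()['position'])
t=[]
for c,a,p,ce in o:
    print(np.round(c*1000,1),a,np.round(ce,1), p[60+26,60], p[60,60+40])
    t.append(cv2.cvtColor(p.clip(0,255).astype(np.uint8),cv2.COLOR_LAB2BGR))
cv2.imwrite('pics/pt.png',np.hstack(t)[:, :800] if len(t)<7 else np.vstack([np.hstack(t[:4]),np.hstack((t[4:]+[t[0]]*4)[:4])]))
E
```

```text
[ 0.39972233 -0.23943926  0.30132088]
[ 548.8 -347.6   10. ] 246 [372.   53.6] [128.39587 124.63014 130.23766] [134.52544  127.685074 132.33577 ]
[ 544.7 -121.7   10. ] 243 [192.2  57.4] [123.790665 125.17018  130.66782 ] [145.12767  127.724594 132.5852  ]
[ 444.7 -120.1   10. ] 190 [198.  138.9] [123.63399 125.18323 130.34464] [139.73318 127.58954 132.49176]
[ 446.6 -235.5   10. ] 192 [282.9 137.4] [125.760574 125.2561   130.62534 ] [134.86896 127.66963 132.3719 ]
[ 440.3 -359.3   10. ] 188 [373.7 142.1] [125.15503  125.298096 130.66608 ] [135.04474 127.58368 132.29675]
```

View pics/w4.png

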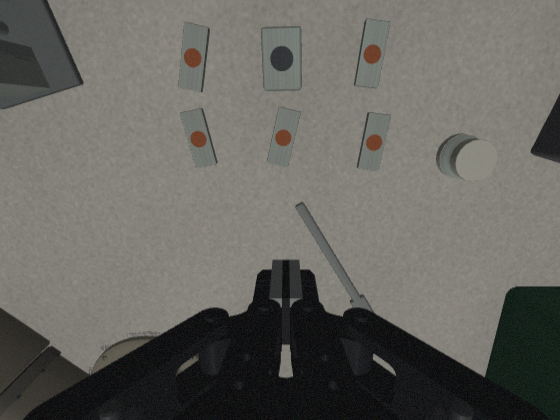

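View pics/pt.png

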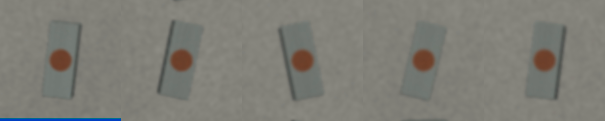

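```bash
cat >> h.py <<'E'
def fit(patch):
    a=patch[...,1].copy(); bg=np.median(a)
    d=bg-a  # positive on bar
    d=np.clip(d,-1,3)
    g=np.arange(-60,61); X,Y=np.meshgrid(g,g,indexing='ij')
    d[(X**2+Y**2)<14**2]=0
    best=(-1e9,)
    for ang in np.arange(-90,90,1.5):
        t=np.radians(ang)
        k=np.zeros((97,97),np.float32); gg=np.arange(-48,49); A,B=np.meshgrid(gg,gg,indexing='ij')
        u=abs(A*np.cos(t)+B*np.sin(t)); v=abs(-A*np.sin(t)+B*np.cos(t))
        ins=(u<=37)&(v<=14); rim=(u<=45)&(v<=22)&~((u<=39)&(v<=16))
        k[ins]=1/ins.sum(); k[rim]=-1/rim.sum()
        sc=cv2.filter2D(d.astype(np.float32),-1,k,borderType=cv2.BORDER_CONSTANT)[50:71,50:71]
        i=np.unravel_index(sc.argmax(),sc.shape)
        if sc[i]>best[0]: best=(sc[i],ang,i[0]-10,i[1]-10)
    return best
def report(n='wrist',fn=None):
    K,im,o=holders(n,fn); s=env.observe()
    R=np.array(s['tool_rot']); p=np.array(s['position']); ty=np.degrees(np.arctan2(R[1,0],R[0,0]))
    print('tcp',np.round(p*1000,1),'yaw',round(ty,2))
    for c,a,pt,ce in o:
        b=fit(pt); c=c.copy(); 
        rel=R.T@(c-p)*1000
        da=-(b[1]-ty); 
        print('px(r,c)',np.round(ce[::-1]),'area',a,'world',np.round(c[:2]*1000,1),'ang',b[1],'fitoff',b[2:], 'score %.2f'%b[0],'| rel tx,ty',np.round(rel[:2],1),'spin',round(np.radians((da+90)%180-90),3))
    return o
def plan(tgt,yaw):
    s=env.observe(); R=np.array(s['tool_rot']); p=np.array(s['position'])*1000
    rel=R.T@(np.array(tgt)-p); ty=np.degrees(np.arctan2(R[1,0],R[0,0]))
    print('rel',np.round(rel,1),'spin',round(np.radians(-(yaw-ty)),3))
E
python3 -c "
from h import *
report()"
```

```text
tcp [ 399.7 -239.5  301.4] yaw 0.04
px(r,c) [ 54. 372.] area 247 world [ 548.8 -347.5] ang -7.5 fitoff (np.int64(-1), np.int64(1)) score 1.88 | rel tx,ty [148.9 108.1] spin 0.132
px(r,c) [ 57. 192.] area 241 world [ 544.8 -121.6] ang -12.0 fitoff (np.int64(0), np.int64(-1)) score 1.62 | rel tx,ty [ 145.1 -117.7] spin 0.21
px(r,c) [139. 198.] area 190 world [ 444.8 -120.1] ang 10.5 fitoff (np.int64(0), np.int64(-1)) score 1.56 | rel tx,ty [  45.1 -119.4] spin -0.183
px(r,c) [137. 283.] area 192 world [ 446.6 -235.5] ang -13.5 fitoff (np.int64(0), np.int64(0)) score 1.69 | rel tx,ty [46.8 -4. ] spin 0.236
px(r,c) [142. 374.] area 189 world [ 440.3 -359.1] ang -7.5 fitoff (np.int64(0), np.int64(1)) score 1.58 | rel tx,ty [ 40.4 119.7] spin 0.132
```

move_arm([
  [45,-119,100,-0.18],
  [45,-119,150,-0.18],
  [45,-119,200,-0.18],
  [45,-119,230,-0.18],
  [45,-119,265,-0.18],
  [45,-119,285,-0.18],
  [45,-119,295,-0.18],
  [45,-119,300,-0.18],
  [45,-119,301,-0.18],
  [45,-119,301,-0.18],
], grip=0.4)

```text
time_s: 9.2
position: [0.4454, -0.122, 0.0018]
tool_rot: [[0.984, 0.178, 0.002], [0.178, -0.984, -0.001], [0.002, 0.002, -1.0]]
ft_force: [0.4, -0.2, 0.7]
grip_width: 0.0513
```

```bash
python3 - <<'E'
from h import *
K,im=grab('wrist','w5.png')
E
```

```text
(no output)
```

View pics/w5.png

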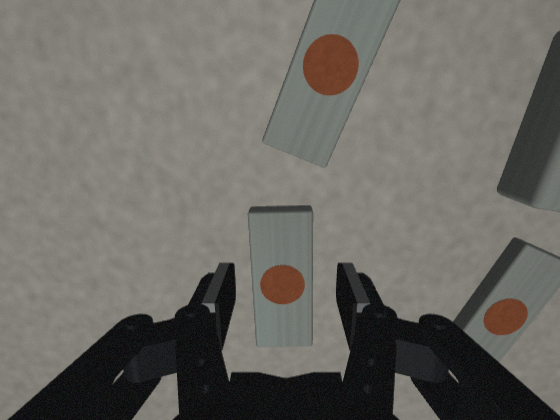

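move_arm([
  [0,0,2,0],
  [0,0,2,0],
  [0,0,2,0],
  [0,0,2,0],
  [0,0,2,0],
  [0,0,-10,0],
  [0,0,-40,0],
], grip=1, grip_force=100)

```text
time_s: 9.95
position: [0.4436, -0.1214, 0.0401]
tool_rot: [[0.984, 0.177, -0.003], [0.177, -0.984, 0.002], [-0.002, -0.002, -1.0]]
ft_force: [-0.2, 0.7, 0.7]
grip_width: 0.0269
```

```bash
python3 - <<'E'
from h import *
K,im=grab('wrist','w6.png')
K,im=grab('scene','s6.png',4,(200,330,170,310))
plan((576,104.2,200),15.5)
E
```

```text
rel [ 169.1 -199.3 -156.6] spin -0.092
```

View pics/w6.png

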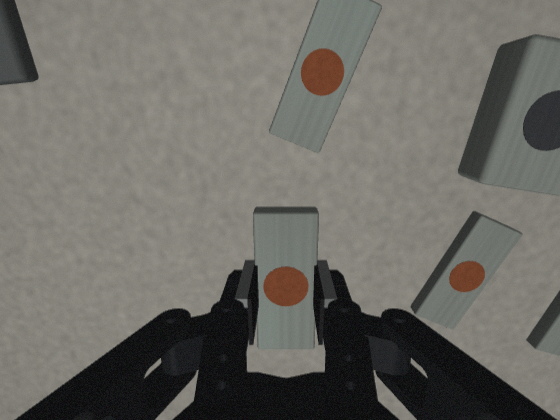

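View pics/s6.png

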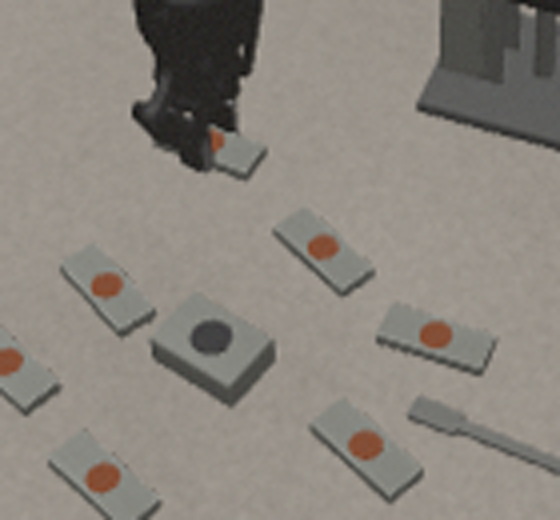

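move_arm([
  [10,-10,-50,0],
  [30,-30,-100,-0.09],
  [60,-70,-150,-0.09],
  [100,-120,-157,-0.09],
  [130,-160,-157,-0.09],
  [155,-185,-157,-0.09],
  [169,-199,-157,-0.09],
  [169,-199,-157,-0.09],
  [169,-199,-140,-0.09],
  [169,-199,-120,-0.09],
  [169,-199,-115,-0.09],
  [169,-199,-115,-0.09],
], grip=1, grip_force=110)

```text
time_s: 11.25
position: [0.575, 0.1038, 0.1548]
tool_rot: [[0.964, 0.265, -0.002], [0.265, -0.964, -0.0], [-0.002, -0.0, -1.0]]
ft_force: [-0.3, -0.4, -0.5]
grip_width: 0.0265
```

```bash
cat >> h.py <<'E'
def held(fn=None):
    K,im=grab('wrist',fn)
    s=env.observe(); R=np.array(s['tool_rot']); p=np.array(s['position'])
    hsv=cv2.cvtColor(im,cv2.COLOR_RGB2HSV)
    m=(((hsv[...,0]<12)|(hsv[...,0]>172))&(hsv[...,1]>110)&(hsv[...,2]>60)).astype(np.uint8)
    m[:,:230]=0;m[:,340:]=0;m[:240]=0
    rr,cc=np.nonzero(m)
    if len(rr)<200: print('no disc',len(rr)); return
    w=p2w(K,rr.mean(),cc.mean(),p[2]+.010); print('disc',len(rr),rr.mean().round(1),cc.mean().round(1),'in tool',np.round(R.T@(w-p)*1000,1),'width',s['grip_width'])
E
python3 - <<'E'
from h import *
held('w7.png')
plan((576,104.2,84),15.5)
grab('scene','s7.png',4,(160,260,250,390))
E
```

```text
disc 1361 285.9 285.5 in tool [  0.4  -0.5 -10. ] width 0.02649833861982463
rel [ 0.6 -0.2 71.7] spin -0.002
```

View pics/w7.png

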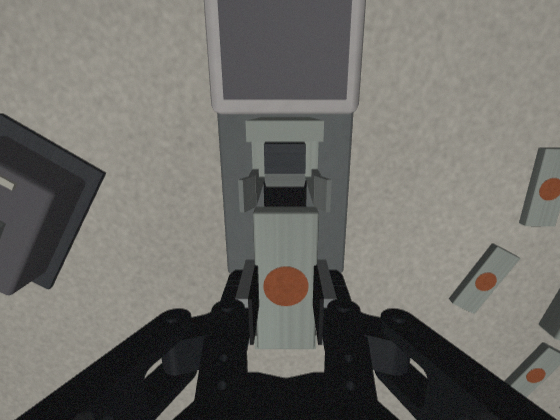

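View pics/s7.png

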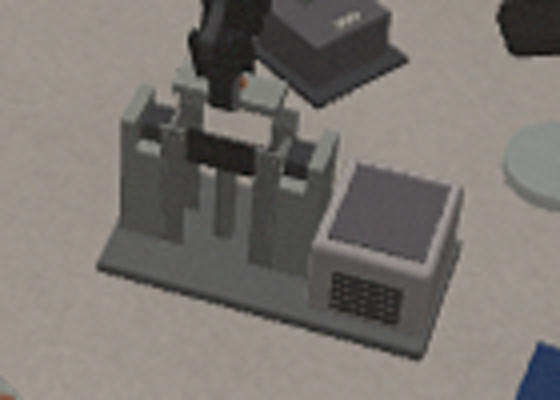

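move_arm([
  [1,0,10,0],
  [1,0,20,0],
  [1,0,30,0],
  [1,0,36,0],
  [1,0,36,0],
])

```text
time_s: 11.85
position: [0.5759, 0.1045, 0.1181]
tool_rot: [[0.964, 0.266, -0.002], [0.266, -0.964, 0.0], [-0.002, -0.001, -1.0]]
ft_force: [0.7, 0.3, -0.5]
grip_width: 0.0266
```

move_arm([
  [0,0,5,0],
  [0,0,10,0],
  [0,0,14,0],
  [0,0,14,0],
])

```text
time_s: 12.25
position: [0.5763, 0.1044, 0.105]
tool_rot: [[0.964, 0.266, -0.0], [0.266, -0.964, -0.0], [-0.0, 0.0, -1.0]]
ft_force: [0.3, 1.5, -0.2]
grip_width: 0.0265
```

move_arm([
  [0,0,5,0],
  [0,0,9,0],
  [0,0,13,0],
  [0,0,13,0],
])

```text
time_s: 12.65
position: [0.5763, 0.1045, 0.0917]
tool_rot: [[0.964, 0.266, -0.0], [0.266, -0.964, -0.0], [-0.0, -0.0, -1.0]]
ft_force: [1.9, 0.3, 0.3]
grip_width: 0.027
```

move_arm([
  [0,0,4,0],
  [0,0,8,0],
  [0,0,8,0],
  [0,0,8,0],
])

```text
time_s: 13.05
position: [0.5762, 0.1045, 0.0842]
tool_rot: [[0.964, 0.266, -0.001], [0.266, -0.964, -0.0], [-0.0, -0.0, -1.0]]
ft_force: [-0.3, -0.6, 2.5]
grip_width: 0.0264
```

```bash
python3 - <<'E'
from h import *
held('w8.png')
grab('scene','s8.png',4,(160,260,250,390))
E
```

```text
disc 1359 285.9 285.5 in tool [  0.4  -0.5 -10. ] width 0.026280779329866333
```

View pics/w8.png

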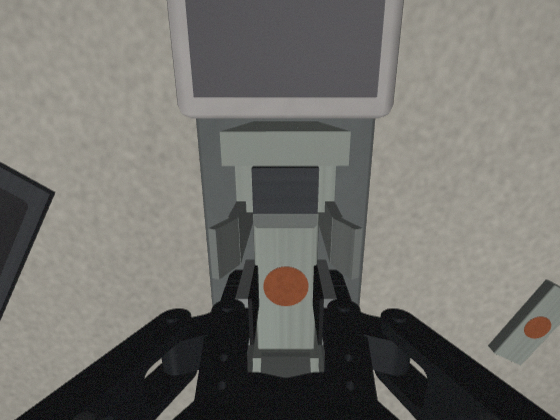

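View pics/s8.png

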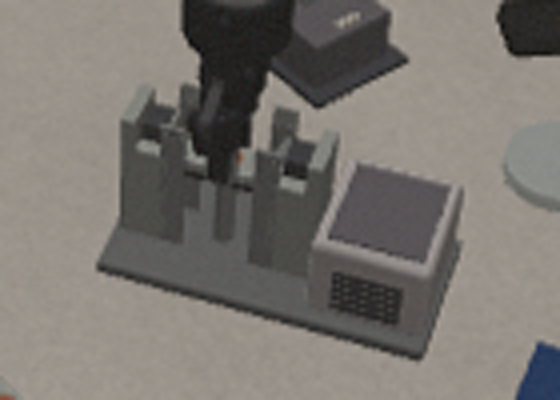

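move_arm([
  [0,0,0,0],
  [0,0,0,0],
  [0,0,0,0],
  [0,0,-30,0],
  [0,0,-80,0],
  [0,0,-120,0],
  [-20,0,-130,0],
  [-70,0,-130,0],
  [-70,0,-130,0],
], grip=0.4)

```text
time_s: 14.05
position: [0.5028, 0.0857, 0.2133]
tool_rot: [[0.964, 0.265, -0.007], [0.265, -0.964, 0.0], [-0.006, -0.002, -1.0]]
ft_force: [1.2, 0.8, 0.0]
grip_width: 0.0513
```

```bash
python3 - <<'E'
from h import *
report(fn='w9.png')
E
```

```text
tcp [506.3  85.8 214.3] yaw 15.37
px(r,c) [106. 527.] area 342 world [ 651.3 -135. ] ang 15.0 fitoff (np.int64(-1), np.int64(2)) score 1.55 | rel tx,ty [ 81.7 251.4] spin 0.007
px(r,c) [117. 288.] area 615 world [574.1 103.9] ang 19.5 fitoff (np.int64(-10), np.int64(6)) score 0.46 | rel tx,ty [70.5  0.7] spin -0.072
px(r,c) [197. 470.] area 259 world [ 544.6 -121.2] ang -12.0 fitoff (np.int64(0), np.int64(2)) score 1.54 | rel tx,ty [-17.6 209.9] spin 0.478
px(r,c) [292. 517.] area 185 world [ 446.6 -234.7] ang -13.5 fitoff (np.int64(0), np.int64(1)) score 1.41 | rel tx,ty [-142.2  293.3] spin 0.504
```

View pics/w9.png

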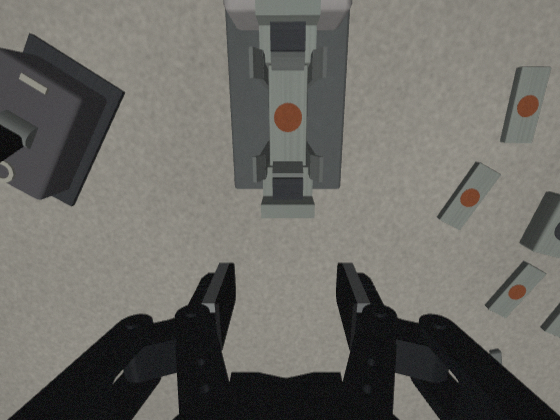

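move_arm([
  [-20,209,0,0.48],
  [-20,209,0,0.48],
  [-20,209,0,0.48],
  [-20,209,40,0.48],
  [-20,209,90,0.48],
  [-20,209,140,0.48],
  [-20,209,180,0.48],
  [-20,209,200,0.48],
  [-20,209,210,0.48],
  [-20,209,215,0.48],
  [-20,209,215,0.48],
])

```text
time_s: 15.2
position: [0.546, -0.1211, -0.0001]
tool_rot: [[0.978, -0.209, 0.001], [-0.209, -0.978, -0.001], [0.002, 0.0, -1.0]]
ft_force: [0.3, -0.2, 0.5]
grip_width: 0.0515
```

```bash
python3 - <<'E'
from h import *
report(fn='w10.png')
E
```

```text
tcp [ 5.461e+02 -1.212e+02  5.000e-01] yaw -12.09
px(r,c) [ 38. 265.] area 2900 world [ 651.8 -135.4] ang 15.0 fitoff (np.int64(-1), np.int64(0)) score 0.87 | rel tx,ty [106.4  -8.2] spin -0.473
px(r,c) [288. 288.] area 1353 world [ 545.2 -121.5] ang -12.0 fitoff (np.int64(0), np.int64(0)) score 1.98 | rel tx,ty [-0.8  0.5] spin -0.002
px(r,c) [392. 537.] area 101 world [ 451.9 -242. ] ang 78.0 fitoff (np.int64(0), np.int64(-10)) score 0.27 | rel tx,ty [-66.7 137.8] spin 1.569
```

move_arm([
  [-1,0,0,0],
  [-1,0,0,0],
  [-1,0,0,0],
  [-1,0,0,0],
  [-1,0,0,0],
  [-1,0,-20,0],
  [-1,0,-60,0],
  [-5,-20,-105,-0.1],
  [-8,-60,-155,-0.2],
  [-10,-105,-155,-0.3],
  [-14,-155,-155,-0.48],
  [-17,-200,-155,-0.48],
  [-17,-227,-155,-0.48],
  [-17,-227,-155,-0.48],
  [-17,-227,-155,-0.48],
  [-17,-227,-155,-0.48],
], grip=1)

```text
time_s: 16.85
position: [0.576, 0.1036, 0.1546]
tool_rot: [[0.964, 0.265, 0.0], [0.265, -0.964, -0.0], [0.0, 0.0, -1.0]]
ft_force: [0.2, -0.4, -0.7]
grip_width: 0.0264
```

```bash
python3 - <<'E'
from h import *
held('w11.png'); plan((576,104.3,118),15.5)
E
```

```text
disc 1348 283.5 285.5 in tool [  1.6  -0.6 -10. ] width 0.026423398318683313
rel [ 0.2 -0.8 36.6] spin -0.003
```

View pics/w11.png

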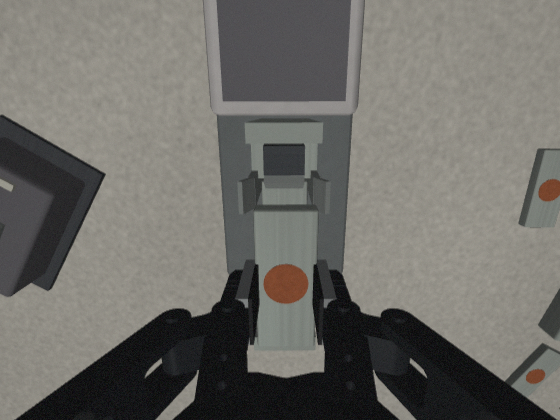

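move_arm([
  [-1,-1,15,0],
  [-1,-1,30,0],
  [-1,-1,36,0],
  [-1,-1,42,0],
  [-1,-1,47,0],
  [-1,-1,52,0],
  [-1,-1,57,0],
  [-1,-1,62,0],
  [-1,-1,67,0],
  [-1,-1,71,0],
  [-1,-1,71,0],
  [-1,-1,71,0],
])

```text
time_s: 18.1
position: [0.5747, 0.1053, 0.0832]
tool_rot: [[0.964, 0.266, -0.001], [0.266, -0.964, -0.0], [-0.001, -0.0, -1.0]]
ft_force: [0.3, -0.5, 2.8]
grip_width: 0.0268
```

```bash
python3 - <<'E'
from h import *
held('w12.png')
E
```

```text
disc 1347 283.5 285.5 in tool [  1.8  -0.5 -10. ] width 0.02655270879570378
```

View pics/w12.png

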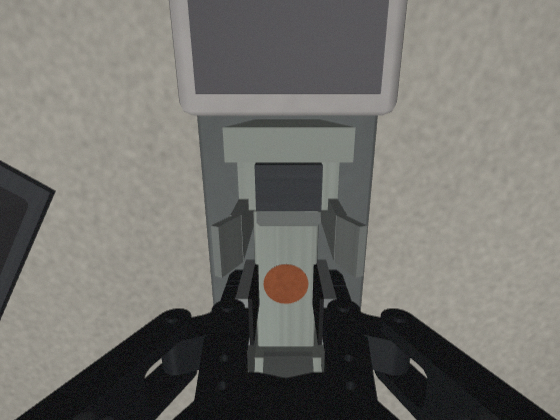

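move_arm([
  [0,0,0,0],
  [0,0,0,0],
  [0,0,0,0],
  [0,0,-30,0],
  [0,0,-80,0],
  [0,0,-120,0],
  [-20,0,-130,0],
  [-70,30,-130,0],
  [-70,30,-130,0],
  [-70,30,-130,0],
], grip=0.4)

```text
time_s: 19.15
position: [0.5146, 0.0571, 0.2136]
tool_rot: [[0.965, 0.264, -0.0], [0.264, -0.965, 0.0], [-0.0, -0.0, -1.0]]
ft_force: [1.1, -0.0, -0.6]
grip_width: 0.0518
```

```bash
python3 - <<'E'
from h import *
report(fn='w13.png')
E
```

```text
tcp [515.4  57.7 213.5] yaw 15.35
px(r,c) [110. 496.] area 333 world [ 651.5 -135. ] ang 15.0 fitoff (np.int64(-1), np.int64(2)) score 1.57 | rel tx,ty [ 80.2 221.9] spin 0.006
px(r,c) [124. 247.] area 596 world [569.3 115.1] ang 13.5 fitoff (np.int64(-5), np.int64(-10)) score 0.51 | rel tx,ty [ 67.1 -41.1] spin 0.032
px(r,c) [295. 492.] area 181 world [ 446.5 -234.7] ang -13.5 fitoff (np.int64(0), np.int64(1)) score 1.40 | rel tx,ty [-143.9  263.8] spin 0.503
px(r,c) [316. 548.] area 172 world [ 436.8 -320.5] ang 21.0 fitoff (np.int64(-9), np.int64(10)) score 0.82 | rel tx,ty [-176.   343.9] spin -0.099
```

View pics/w13.png

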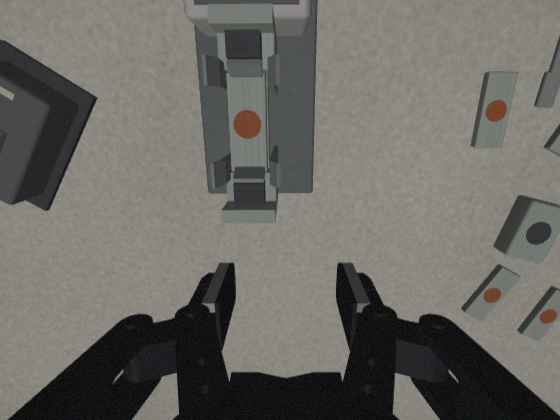

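move_arm([
  [80,222,0,0],
  [80,222,0,0],
  [80,222,0,0],
  [80,222,0,0],
  [80,222,50,0],
  [80,222,100,0],
  [80,222,150,0],
  [80,222,170,0],
  [80,222,170,0],
  [80,222,170,0],
], grip=0.52)

```text
time_s: 20.2
position: [0.6525, -0.1346, 0.0438]
tool_rot: [[0.964, 0.266, 0.001], [0.266, -0.964, -0.0], [0.001, 0.0, -1.0]]
ft_force: [0.2, -0.2, 1.3]
grip_width: 0.0412
```

```bash
python3 - <<'E'
from h import *
report(fn='w14.png')
E
```

```text
tcp [ 652.9 -134.9   45.1] yaw 15.44
px(r,c) [249. 287.] area 865 world [ 652.  -135.1] ang 15.0 fitoff (np.int64(0), np.int64(0)) score 1.90 | rel tx,ty [-1.  -0.1] spin 0.008
px(r,c) [265. 439.] area 817 world [ 666.8 -230.4] ang -9.0 fitoff (np.int64(0), np.int64(1)) score 1.57 | rel tx,ty [-12.1  95.7] spin 0.426
```

View pics/w14.png

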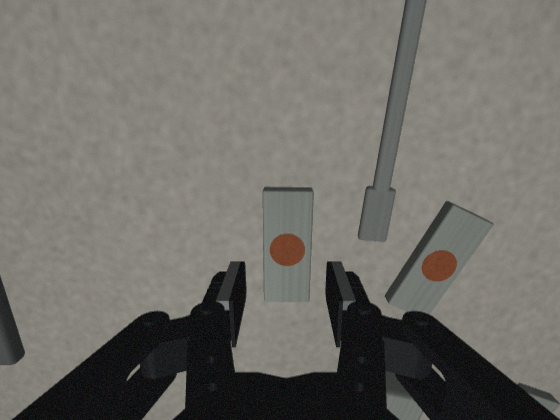

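move_arm([
  [-1,0,20,0],
  [-1,0,35,0],
  [-1,0,42,0],
  [-1,0,44,0],
  [-1,0,44,0],
])

```text
time_s: 20.75
position: [0.6507, -0.1353, -0.0002]
tool_rot: [[0.964, 0.266, 0.001], [0.266, -0.964, -0.0], [0.001, 0.0, -1.0]]
ft_force: [-0.4, -0.6, 0.3]
grip_width: 0.0406
```

```bash
python3 - <<'E'
from h import *
report(); plan((576,104.4,155),15.5)
E
```

```text
tcp [ 650.9 -135.4    0. ] yaw 15.4
px(r,c) [284. 287.] area 1377 world [ 652.2 -135.1] ang 15.0 fitoff (np.int64(1), np.int64(1)) score 1.91 | rel tx,ty [1.3 0.1] spin 0.007
px(r,c) [304. 481.] area 1290 world [ 666.9 -230.2] ang -6.0 fitoff (np.int64(1), np.int64(1)) score 0.94 | rel tx,ty [-9.7 95.7] spin 0.374
rel [  -8.3 -250.9 -155.1] spin -0.002
```

move_arm([
  [1,0,0,0],
  [1,0,0,0],
  [1,0,0,0],
  [1,0,0,0],
  [1,0,0,0],
  [1,0,-20,0],
  [1,0,-60,0],
  [0,-20,-105,0],
  [-2,-60,-155,0],
  [-5,-105,-155,0],
  [-6,-155,-155,0],
  [-8,-200,-155,0],
  [-8,-240,-155,0],
  [-8,-251,-155,0],
  [-8,-251,-155,0],
  [-8,-251,-155,0],
], grip=1)

```text
time_s: 22.4
position: [0.5766, 0.1036, 0.1545]
tool_rot: [[0.964, 0.265, 0.001], [0.265, -0.964, -0.0], [0.0, 0.001, -1.0]]
ft_force: [0.3, -0.2, -1.5]
grip_width: 0.0269
```

```bash
python3 - <<'E'
from h import *
held('w15.png'); plan((576,104.3,83),15.5)
E
```

```text
disc 1355 284.7 285.5 in tool [  1.   -0.8 -10. ] width 0.02647913202435412
rel [-0.4 -1.2 71.3] spin -0.003
```

View pics/w15.png

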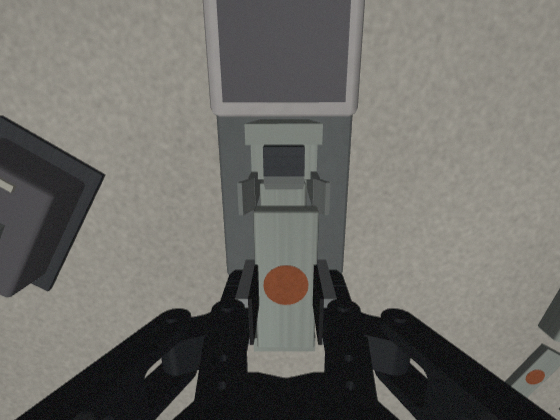

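move_arm([
  [-1,-1,15,0],
  [-1,-1,30,0],
  [-1,-1,36,0],
  [-1,-1,42,0],
  [-1,-1,47,0],
  [-1,-1,52,0],
  [-1,-1,57,0],
  [-1,-1,62,0],
  [-1,-1,67,0],
  [-1,-1,71,0],
  [-1,-1,71,0],
  [-1,-1,71,0],
])

```text
time_s: 23.65
position: [0.5747, 0.1053, 0.0832]
tool_rot: [[0.964, 0.266, -0.001], [0.266, -0.964, -0.0], [-0.001, -0.0, -1.0]]
ft_force: [1.1, -0.7, 2.4]
grip_width: 0.0266
```

```bash
python3 - <<'E'
from h import *
held('w16.png')
E
```

```text
disc 1352 284.7 285.5 in tool [  1.1  -0.5 -10. ] width 0.027091980123998095
```

move_arm([
  [0,0,0,0],
  [0,0,0,0],
  [0,0,0,0],
  [0,0,-30,0],
  [0,0,-80,0],
  [0,0,-120,0],
  [-20,0,-130,0],
  [-50,40,-130,0],
  [-50,50,-130,0],
  [-50,50,-130,0],
], grip=0.4)

```text
time_s: 24.7
position: [0.5399, 0.0427, 0.2134]
tool_rot: [[0.965, 0.263, 0.0], [0.263, -0.965, 0.0], [0.0, -0.0, -1.0]]
ft_force: [-0.7, 0.7, 1.6]
grip_width: 0.0511
```

```bash
python3 - <<'E'
from h import *
report(fn='w17.png'); plan((667,-230.4,43),-8)
E
```

```text
tcp [540.   43.6 213.2] yaw 15.33
px(r,c) [142. 555.] area 159 world [ 664.1 -226.6] ang 36.0 fitoff (np.int64(10), np.int64(-10)) score 0.69 | rel tx,ty [ 48.3 293.5] spin -0.361
px(r,c) [151. 222.] area 553 world [559.9 120.3] ang 19.5 fitoff (np.int64(-9), np.int64(5)) score 0.53 | rel tx,ty [ 39.4 -68.6] spin -0.073
px(r,c) [309. 473.] area 177 world [ 446.5 -234.8] ang -13.5 fitoff (np.int64(5), np.int64(0)) score 1.38 | rel tx,ty [-163.8  243.8] spin 0.503
px(r,c) [329. 529.] area 161 world [ 436.9 -320.4] ang -7.5 fitoff (np.int64(0), np.int64(2)) score 1.26 | rel tx,ty [-195.7  323.9] spin 0.398
rel [ 50.  297.9 170.1] spin 0.407
```

View pics/w17.png

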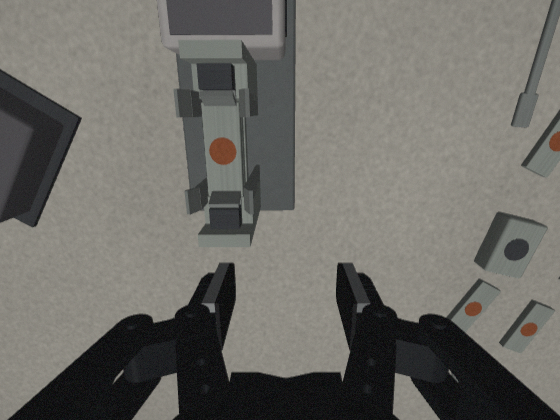

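move_arm([
  [50,298,0,0.4],
  [50,298,0,0.4],
  [50,298,0,0.4],
  [50,298,0,0.4],
  [50,298,0,0.4],
  [50,298,40,0.4],
  [50,298,80,0.4],
  [50,298,120,0.4],
  [50,298,150,0.4],
  [50,298,150,0.4],
  [50,298,150,0.4],
], grip=0.52)

```text
time_s: 25.85
position: [0.6681, -0.2294, 0.0639]
tool_rot: [[0.992, -0.13, 0.0], [-0.13, -0.992, -0.0], [0.0, -0.0, -1.0]]
ft_force: [0.4, -0.2, 0.7]
grip_width: 0.041
```

```bash
python3 - <<'E'
from h import *
report(fn='w18.png')
E
```

```text
tcp [ 668.5 -229.9   65.2] yaw -7.47
px(r,c) [237. 288.] area 721 world [ 666.9 -230.8] ang -9.0 fitoff (np.int64(0), np.int64(0)) score 2.00 | rel tx,ty [-1.6  1.1] spin 0.027
```

View pics/w18.png

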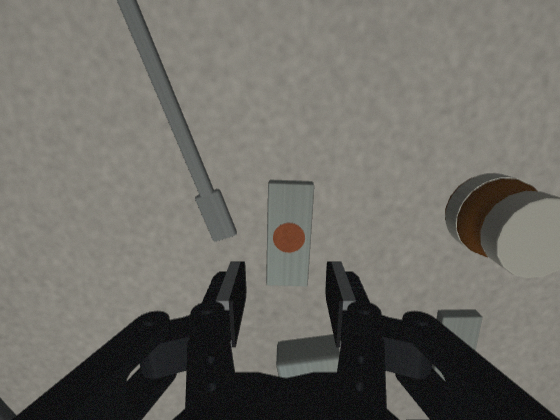

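move_arm([
  [-8,2,0,0.03],
  [-8,2,20,0.03],
  [-8,2,40,0.03],
  [-8,2,55,0.03],
  [-8,2,62,0.03],
  [-8,2,65,0.03],
  [-8,2,65,0.03],
], grip=0.58)

```text
time_s: 26.6
position: [0.6594, -0.2313, -0.0006]
tool_rot: [[0.987, -0.161, 0.001], [-0.161, -0.987, -0.001], [0.001, 0.001, -1.0]]
ft_force: [0.0, 0.1, 0.1]
grip_width: 0.0361
```

```bash
python3 - <<'E'
from h import *
report(fn='w19.png'); plan((570,102.7,155),15.5)
E
```

```text
tcp [ 6.595e+02 -2.314e+02 -6.000e-01] yaw -9.25
px(r,c) [273. 283.] area 1437 world [ 667.1 -230.9] ang -9.0 fitoff (np.int64(0), np.int64(0)) score 2.09 | rel tx,ty [ 7.4 -1.7] spin -0.004
rel [-141.8 -315.3 -156. ] spin -0.432
```

View pics/w19.png

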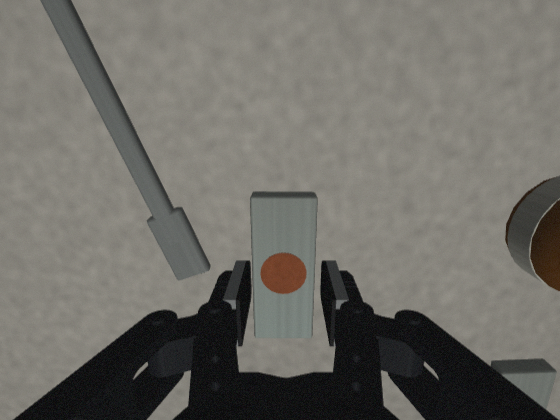

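move_arm([
  [0,-1,0,0],
  [0,-1,0,0],
  [0,-1,0,0],
  [0,-1,0,0],
  [0,-1,0,0],
  [0,0,-20,0],
  [-10,-10,-60,0],
  [-30,-40,-105,-0.1],
  [-50,-80,-155,-0.2],
  [-70,-120,-155,-0.3],
  [-90,-165,-155,-0.43],
  [-110,-210,-155,-0.43],
  [-125,-250,-155,-0.43],
  [-135,-290,-155,-0.43],
  [-142,-315,-155,-0.43],
  [-142,-315,-155,-0.43],
  [-142,-315,-155,-0.43],
], grip=1)

```text
time_s: 28.35
position: [0.5696, 0.1027, 0.1537]
tool_rot: [[0.964, 0.266, 0.001], [0.266, -0.964, -0.0], [0.001, 0.001, -1.0]]
ft_force: [0.4, -0.7, -1.1]
grip_width: 0.027
```

```bash
python3 - <<'E'
from h import *
held('w20.png'); plan((576,104.3,83),15.5)
E
```

```text
disc 1423 272.1 285.4 in tool [  7.8  -1.3 -10. ] width 0.02663245044981917
rel [ 6.6 -0.6 70.6] spin -0.002
```

View pics/w20.png

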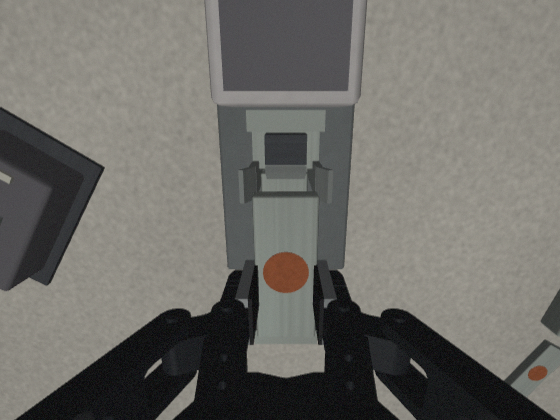

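move_arm([
  [-1,-1,15,0],
  [-1,-1,30,0],
  [-1,-1,36,0],
  [-1,-1,42,0],
  [-1,-1,47,0],
  [-1,-1,52,0],
  [-1,-1,57,0],
  [-1,-1,62,0],
  [-1,-1,67,0],
  [-1,-1,71,0],
  [-1,-1,71,0],
  [-1,-1,71,0],
])

```text
time_s: 29.6
position: [0.5681, 0.1032, 0.0822]
tool_rot: [[0.964, 0.266, -0.001], [0.266, -0.964, -0.0], [-0.001, -0.0, -1.0]]
ft_force: [-0.1, -0.5, 1.7]
grip_width: 0.0266
```

```bash
python3 - <<'E'
from h import *
held('w21.png')
E
```

```text
disc 1421 272.2 285.4 in tool [  7.9  -0.5 -10. ] width 0.02681782773523118
```

View pics/w21.png

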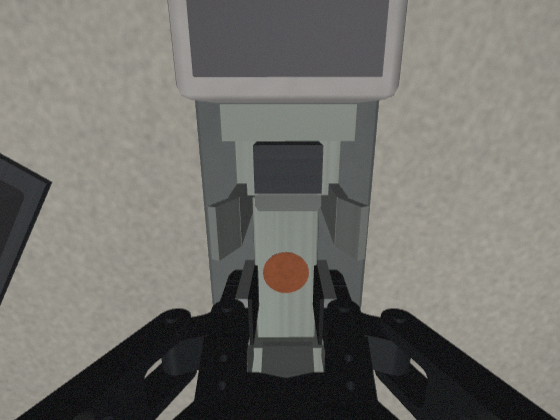

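move_arm([
  [0,0,0,0],
  [0,0,0,0],
  [0,0,0,0],
  [0,0,-30,0],
  [0,0,-80,0],
  [0,0,-120,0],
  [-20,0,-130,0],
  [-60,40,-130,0],
  [-70,50,-130,0],
  [-70,50,-130,0],
], grip=0.4)

```text
time_s: 30.65
position: [0.5129, 0.0349, 0.2126]
tool_rot: [[0.965, 0.263, -0.0], [0.263, -0.965, -0.0], [-0.001, 0.0, -1.0]]
ft_force: [-0.2, -1.0, -0.0]
grip_width: 0.0511
```

```bash
python3 - <<'E'
from h import *
report(fn='w22.png')
plan((446.5,-235,0),-13)
grab('scene','s22.png',4,(160,260,250,390))
E
```

```text
tcp [513.7  35.9 212.5] yaw 15.3
px(r,c) [114. 220.] area 621 world [569.6 122.8] ang -34.5 fitoff (np.int64(10), np.int64(10)) score 0.51 | rel tx,ty [ 76.9 -69. ] spin 0.869
px(r,c) [290. 477.] area 187 world [ 446.5 -234.8] ang -13.5 fitoff (np.int64(1), np.int64(1)) score 1.38 | rel tx,ty [-136.2  243.5] spin 0.503
px(r,c) [311. 534.] area 179 world [ 436.8 -320.2] ang 0.0 fitoff (np.int64(0), np.int64(5)) score 1.01 | rel tx,ty [-168.1  323.3] spin 0.267
rel [-136.3  243.7  212.5] spin 0.494
```

View pics/w22.png

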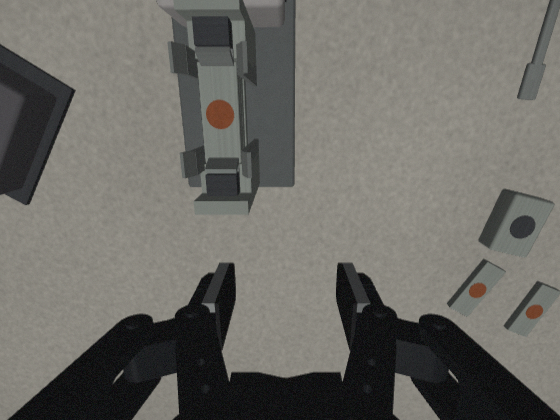

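View pics/s22.png

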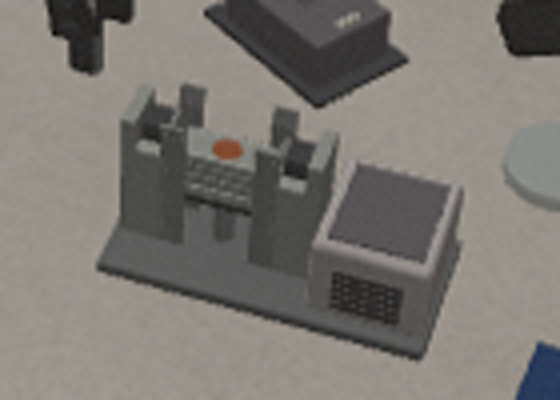

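move_arm([
  [-136,244,0,0.5],
  [-136,244,0,0.5],
  [-136,244,0,0.5],
  [-136,244,0,0.5],
  [-136,244,40,0.5],
  [-136,244,90,0.5],
  [-136,244,140,0.5],
  [-136,244,180,0.5],
  [-136,244,200,0.5],
  [-136,244,210,0.5],
  [-136,244,213,0.5],
  [-136,244,213,0.5],
], grip=0.5)

```text
time_s: 31.95
position: [0.4487, -0.235, 0.0003]
tool_rot: [[0.974, -0.228, 0.001], [-0.228, -0.974, -0.001], [0.002, 0.001, -1.0]]
ft_force: [0.9, -0.5, -0.6]
grip_width: 0.0428
```

```bash
python3 - <<'E'
from h import *
report(fn='w23.png'); plan((576,104.3,155),15.5)
E
```

```text
tcp [ 448.8 -235.2    0.7] yaw -13.2
px(r,c) [  9. 521.] area 889 world [ 542.  -345.7] ang 60.0 fitoff (np.int64(10), np.int64(9)) score 0.22 | rel tx,ty [116.   86.3] spin -1.278
px(r,c) [270. 468.] area 1433 world [ 437.1 -320.9] ang -7.5 fitoff (np.int64(1), np.int64(1)) score 1.71 | rel tx,ty [ 8.3 86.2] spin -0.1
px(r,c) [289. 288.] area 1346 world [ 446.9 -235.6] ang -13.5 fitoff (np.int64(1), np.int64(0)) score 2.04 | rel tx,ty [-1.7  0.8] spin 0.005
rel [  46.7 -359.4 -154.6] spin -0.501
```

View pics/w23.png

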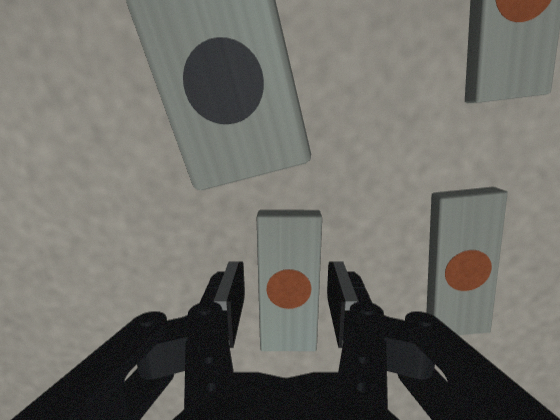

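move_arm([
  [-2,1,0,0],
  [-2,1,0,0],
  [-2,1,0,0],
  [-2,1,0,0],
  [-2,1,0,0],
  [-2,0,-20,0],
  [0,-10,-60,0],
  [5,-40,-105,-0.1],
  [10,-80,-155,-0.2],
  [15,-125,-155,-0.3],
  [22,-170,-155,-0.45],
  [30,-220,-155,-0.5],
  [35,-265,-155,-0.5],
  [41,-315,-155,-0.5],
  [47,-359,-155,-0.5],
  [47,-359,-155,-0.5],
  [47,-359,-155,-0.5],
  [47,-359,-155,-0.5],
], grip=1)

```text
time_s: 33.8
position: [0.5754, 0.1029, 0.1549]
tool_rot: [[0.964, 0.265, 0.001], [0.265, -0.964, -0.0], [0.0, 0.0, -1.0]]
ft_force: [-0.4, -0.2, -0.7]
grip_width: 0.0264
```

```bash
python3 - <<'E'
from h import *
held('w24.png'); plan((576,104.3,83),15.5)
E
```

```text
disc 1349 284.0 285.5 in tool [  1.4  -0.7 -10. ] width 0.026105025083721915
rel [ 0.9 -1.4 71.9] spin -0.003
```

View pics/w24.png

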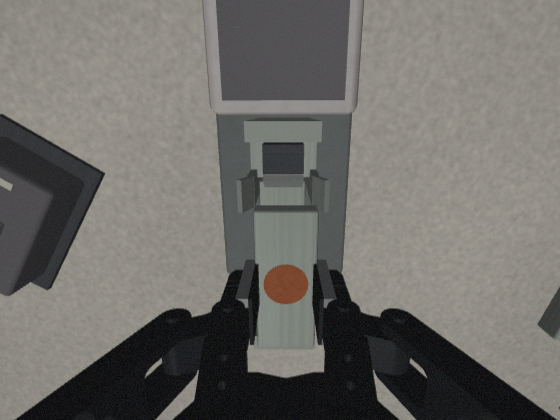

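move_arm([
  [0,-1,15,0],
  [0,-1,30,0],
  [0,-1,36,0],
  [0,-1,42,0],
  [0,-1,47,0],
  [0,-1,52,0],
  [0,-1,57,0],
  [0,-1,62,0],
  [0,-1,67,0],
  [0,-1,72,0],
  [0,-1,72,0],
  [0,-1,72,0],
])

```text
time_s: 35.05
position: [0.5753, 0.1047, 0.0822]
tool_rot: [[0.964, 0.266, -0.001], [0.266, -0.964, -0.0], [-0.001, -0.0, -1.0]]
ft_force: [0.6, -1.4, 2.6]
grip_width: 0.0262
```

```bash
python3 - <<'E'
from h import *
held('w25.png')
E
```

```text
disc 1342 284.1 285.5 in tool [  1.5  -0.5 -10. ] width 0.026431055565891835
```

move_arm([
  [0,0,0,0],
  [0,0,0,0],
  [0,0,0,0],
  [0,0,-30,0],
  [0,0,-80,0],
  [0,0,-120,0],
  [-20,0,-130,0],
  [-60,40,-130,0],
  [-70,50,-130,0],
  [-70,50,-130,0],
], grip=0.4)

```text
time_s: 36.1
position: [0.5201, 0.0364, 0.2126]
tool_rot: [[0.965, 0.263, -0.001], [0.263, -0.965, -0.0], [-0.001, 0.0, -1.0]]
ft_force: [0.5, -0.6, -0.3]
grip_width: 0.0516
```

```bash
python3 - <<'E'
from h import *
report(fn='w26.png')
plan((437,-320.5,0),-7.5)
grab('scene','s26.png',4,(160,260,250,390))
E
```

```text
tcp [520.9  37.4 212.5] yaw 15.3
px(r,c) [124. 220.] area 601 world [567.5 121.8] ang -22.5 fitoff (np.int64(-10), np.int64(-10)) score 0.53 | rel tx,ty [ 67.2 -69.1] spin 0.66
px(r,c) [316. 532.] area 169 world [ 436.8 -320.5] ang -6.0 fitoff (np.int64(0), np.int64(2)) score 1.09 | rel tx,ty [-175.5  323.1] spin 0.372
rel [-175.4  323.2  212.4] spin 0.398
```

View pics/w26.png

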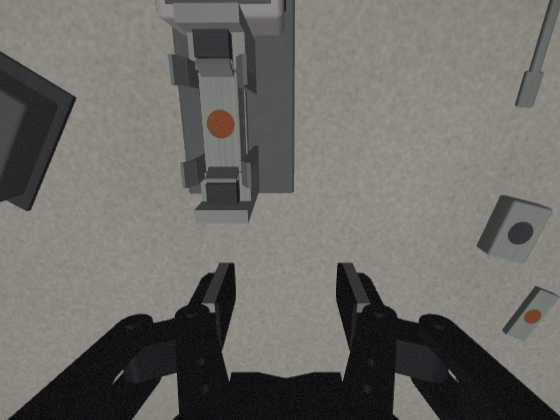

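View pics/s26.png

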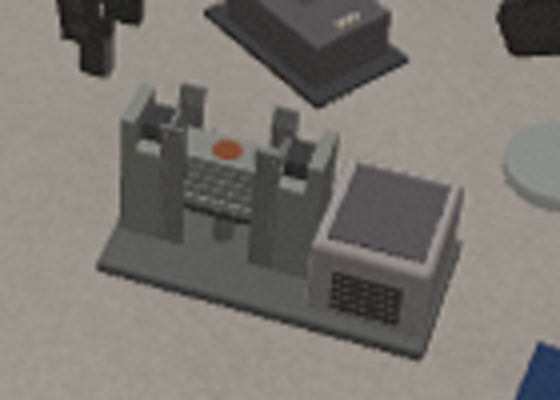

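move_arm([
  [-175,323,0,0.4],
  [-175,323,0,0.4],
  [-175,323,0,0.4],
  [-175,323,0,0.4],
  [-175,323,0,0.4],
  [-175,323,40,0.4],
  [-175,323,90,0.4],
  [-175,323,140,0.4],
  [-175,323,180,0.4],
  [-175,323,200,0.4],
  [-175,323,210,0.4],
  [-175,323,213,0.4],
  [-175,323,213,0.4],
], grip=0.45)

```text
time_s: 37.5
position: [0.4394, -0.3197, 0.0001]
tool_rot: [[0.992, -0.13, 0.001], [-0.13, -0.992, -0.001], [0.001, 0.001, -1.0]]
ft_force: [-0.2, -0.1, 1.1]
grip_width: 0.0471
```

```bash
python3 - <<'E'
from h import *
report(fn='w27.png'); plan((576,104.3,155),15.5)
E
```

```text
tcp [ 439.4 -319.9    0.6] yaw -7.46
px(r,c) [ 25. 323.] area 2682 world [ 547.7 -347.5] ang -6.0 fitoff (np.int64(0), np.int64(0)) score 0.88 | rel tx,ty [111.   13.3] spin -0.025
px(r,c) [290. 290.] area 1342 world [ 437.2 -321.3] ang -7.5 fitoff (np.int64(1), np.int64(0)) score 2.01 | rel tx,ty [-2.   1.7] spin 0.001
rel [  80.6 -438.2 -154.8] spin -0.401
```

View pics/w27.png

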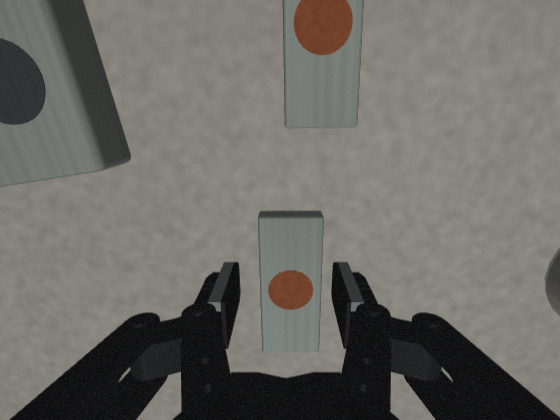

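move_arm([
  [-2,2,0,0],
  [-2,2,0,0],
  [-2,2,0,0],
  [-2,2,0,0],
  [-2,2,0,0],
  [-2,0,-20,0],
  [0,-10,-60,0],
  [10,-40,-105,-0.1],
  [20,-80,-155,-0.2],
  [28,-130,-155,-0.3],
  [36,-180,-155,-0.4],
  [46,-230,-155,-0.4],
  [55,-280,-155,-0.4],
  [64,-330,-155,-0.4],
  [73,-380,-155,-0.4],
  [80,-425,-155,-0.4],
  [81,-438,-155,-0.4],
  [81,-438,-155,-0.4],
  [81,-438,-155,-0.4],
  [81,-438,-155,-0.4],
], grip=1)

```text
time_s: 39.55
position: [0.5757, 0.1028, 0.1548]
tool_rot: [[0.964, 0.265, 0.0], [0.265, -0.964, -0.0], [0.0, 0.0, -1.0]]
ft_force: [-0.4, -0.0, -1.2]
grip_width: 0.0266
```

```bash
python3 - <<'E'
from h import *
held('w28.png'); plan((576,104.3,83),15.5)
E
```

```text
disc 1349 283.8 285.5 in tool [  1.5  -0.7 -10. ] width 0.026547785384075522
rel [ 0.7 -1.6 71.7] spin -0.003
```

View pics/w28.png

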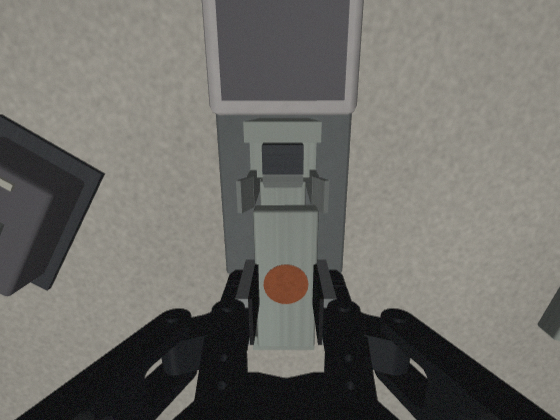

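move_arm([
  [0,-1,15,0],
  [0,-1,30,0],
  [0,-1,36,0],
  [0,-1,42,0],
  [0,-1,47,0],
  [0,-1,52,0],
  [0,-1,57,0],
  [0,-1,62,0],
  [0,-1,67,0],
  [0,-1,72,0],
  [0,-1,72,0],
  [0,-1,72,0],
])

```text
time_s: 40.8
position: [0.5755, 0.1047, 0.0822]
tool_rot: [[0.964, 0.266, -0.001], [0.266, -0.964, -0.0], [-0.001, -0.0, -1.0]]
ft_force: [1.5, -1.6, 4.1]
grip_width: 0.0264
```

```bash
python3 - <<'E'
from h import *
held('w29.png')
E
```

```text
disc 1346 283.9 285.5 in tool [  1.5  -0.5 -10. ] width 0.026141770833322073
```

move_arm([
  [0,0,0,0],
  [0,0,0,0],
  [0,0,0,0],
  [0,0,-30,0],
  [0,0,-80,0],
  [0,0,-120,0],
  [-20,0,-130,0],
  [-60,40,-130,0],
  [-70,50,-130,0],
  [-70,50,-130,0],
], grip=0.4)

```text
time_s: 41.85
position: [0.5203, 0.0363, 0.2126]
tool_rot: [[0.965, 0.263, -0.001], [0.263, -0.965, -0.0], [-0.001, 0.0, -1.0]]
ft_force: [-0.2, 1.2, 0.1]
grip_width: 0.0515
```

```bash
python3 - <<'E'
from h import *
report(fn='w30.png')
plan((548.5,-347.5,0),-7.5)
grab('scene','s30.png',4,(160,260,250,390))
E
```

```text
tcp [521.1  37.4 212.5] yaw 15.3
px(r,c) [123. 220.] area 600 world [568.  121.7] ang 19.5 fitoff (np.int64(-10), np.int64(5)) score 0.51 | rel tx,ty [ 67.5 -68.9] spin -0.073
rel [-75.1 378.5 212.4] spin 0.398
```

View pics/w30.png

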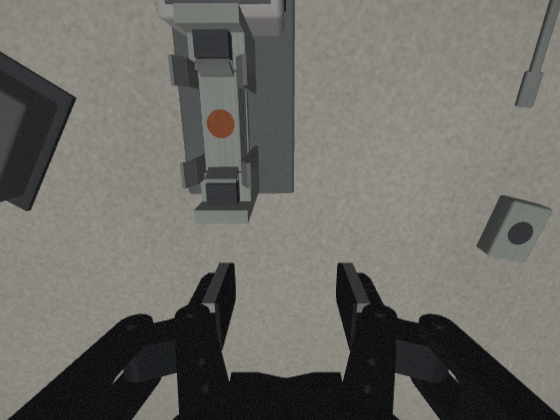

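View pics/s30.png

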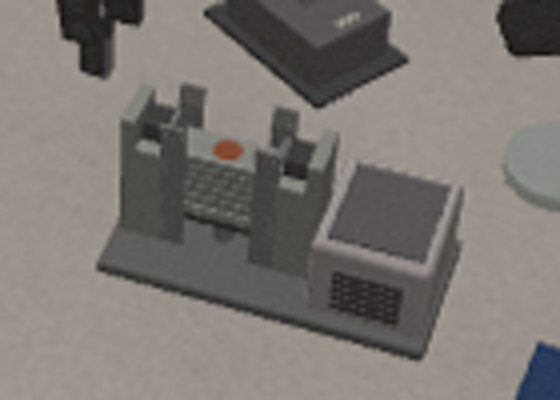

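move_arm([
  [-75,378,0,0.4],
  [-75,378,0,0.4],
  [-75,378,0,0.4],
  [-75,378,0,0.4],
  [-75,378,0,0.4],
  [-75,378,0,0.4],
  [-75,378,40,0.4],
  [-75,378,90,0.4],
  [-75,378,140,0.4],
  [-75,378,150,0.4],
  [-75,378,150,0.4],
], grip=0.45)

```text
time_s: 43.05
position: [0.5482, -0.3446, 0.0565]
tool_rot: [[0.991, -0.131, -0.008], [-0.131, -0.991, 0.007], [-0.009, -0.006, -1.0]]
ft_force: [0.2, -0.4, -0.7]
grip_width: 0.0468
```

```bash
python3 - <<'E'
from h import *
report(fn='w31.png')
E
```

```text
tcp [ 549.6 -345.3   60.3] yaw -7.48
px(r,c) [238. 291.] area 776 world [ 549.1 -347.6] ang -6.0 fitoff (np.int64(0), np.int64(0)) score 2.02 | rel tx,ty [0.  2.5] spin -0.026
```

View pics/w31.png

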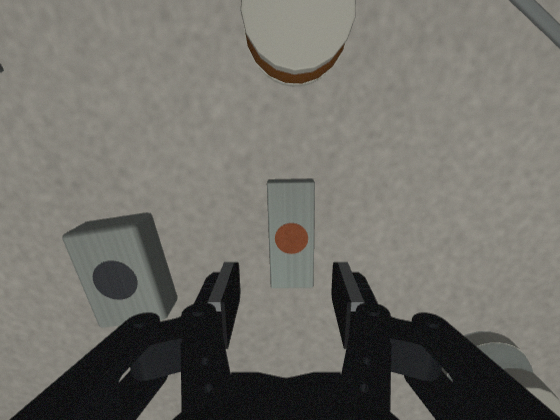

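move_arm([
  [0,2,20,-0.02],
  [0,2,40,-0.02],
  [0,2,55,-0.02],
  [0,2,61,-0.02],
  [0,2,63,-0.02],
  [0,2,63,-0.02],
])

```text
time_s: 43.7
position: [0.5498, -0.3485, 0.0002]
tool_rot: [[0.994, -0.111, 0.001], [-0.111, -0.994, -0.001], [0.001, 0.001, -1.0]]
ft_force: [0.7, -0.9, 0.3]
grip_width: 0.047
```

```bash
python3 - <<'E'
from h import *
report(fn='w32.png'); plan((576,104.3,155),15.5)
E
```

```text
tcp [ 5.497e+02 -3.487e+02  4.000e-01] yaw -6.37
px(r,c) [287. 285.] area 1354 world [ 549.3 -347.6] ang -6.0 fitoff (np.int64(1), np.int64(0)) score 1.98 | rel tx,ty [-0.6 -1. ] spin -0.006
rel [ -23.9 -453.  -155.1] spin -0.382
```

move_arm([
  [-1,-1,0,0],
  [-1,-1,0,0],
  [-1,-1,0,0],
  [-1,-1,0,0],
  [-1,-1,0,0],
  [-1,-2,-20,0],
  [-2,-10,-60,0],
  [-4,-40,-105,-0.1],
  [-6,-80,-155,-0.2],
  [-8,-130,-155,-0.3],
  [-11,-180,-155,-0.38],
  [-14,-230,-155,-0.38],
  [-16,-280,-155,-0.38],
  [-19,-330,-155,-0.38],
  [-22,-380,-155,-0.38],
  [-24,-430,-155,-0.38],
  [-24,-453,-155,-0.38],
  [-24,-453,-155,-0.38],
  [-24,-453,-155,-0.38],
  [-24,-453,-155,-0.38],
], grip=1)

```text
time_s: 45.75
position: [0.5757, 0.1035, 0.1545]
tool_rot: [[0.964, 0.265, 0.0], [0.265, -0.964, -0.0], [0.0, 0.0, -1.0]]
ft_force: [-0.4, 0.9, -0.8]
grip_width: 0.0265
```

```bash
python3 - <<'E'
from h import *
held('w33.png'); plan((576,104.3,83),15.5)
E
```

```text
disc 1356 284.2 285.5 in tool [  1.3  -0.7 -10. ] width 0.026102049731618903
rel [ 0.5 -0.9 71.5] spin -0.003
```

View pics/w33.png

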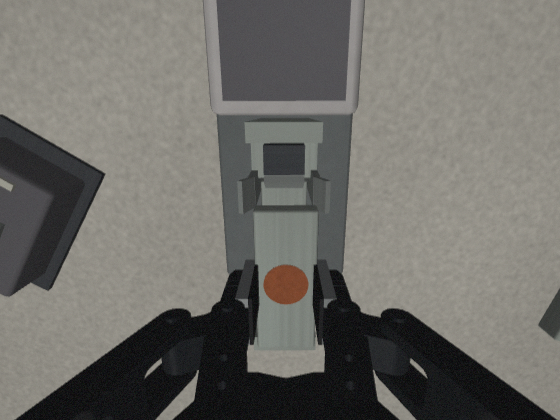

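move_arm([
  [0,-1,15,0],
  [0,-1,30,0],
  [0,-1,36,0],
  [0,-1,42,0],
  [0,-1,47,0],
  [0,-1,52,0],
  [0,-1,57,0],
  [0,-1,62,0],
  [0,-1,66,0],
  [0,-1,69,0],
  [0,-1,69,0],
  [0,-1,69,0],
])

```text
time_s: 47.0
position: [0.5754, 0.1054, 0.0853]
tool_rot: [[0.964, 0.266, -0.0], [0.266, -0.964, -0.0], [-0.0, 0.0, -1.0]]
ft_force: [1.0, -0.8, 3.1]
grip_width: 0.0263
```

```bash
python3 - <<'E'
from h import *
held('w34.png')
E
```

```text
disc 1353 284.3 285.5 in tool [  1.3  -0.5 -10. ] width 0.02692476109416019
```

View pics/w34.png

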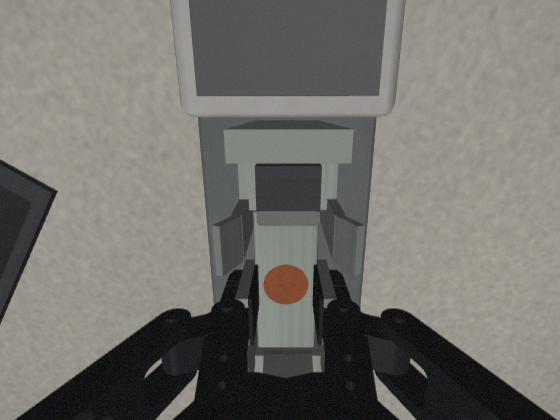

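Lip covers the far end again (row ~215–225). A small extra press, then release and check.

move_arm([
  [0,0,1,0],
  [0,0,1,0],
])

```text
time_s: 47.25
position: [0.5754, 0.1054, 0.0843]
tool_rot: [[0.964, 0.266, -0.0], [0.266, -0.964, -0.0], [-0.0, 0.0, -1.0]]
ft_force: [1.7, -0.3, 2.9]
grip_width: 0.0267
```

move_arm([
  [0,0,0,0],
  [0,0,0,0],
  [0,0,0,0],
  [0,0,-30,0],
  [0,0,-80,0],
  [0,0,-120,0],
  [-20,0,-130,0],
  [-70,0,-130,0],
  [-70,0,-130,0],
  [-70,0,-130,0],
], grip=0.4)

```text
time_s: 48.25
position: [0.5073, 0.0868, 0.2146]
tool_rot: [[0.964, 0.265, 0.0], [0.265, -0.964, 0.0], [0.0, -0.0, -1.0]]
ft_force: [0.7, 0.2, 0.4]
grip_width: 0.0509
```

```bash
python3 - <<'E'
from h import *
grab('wrist','w35.png')
plan((496.5-85*.951,349+85*.309,200),-18)
plan((496.5,349,81),-18)
grab('scene','s35.png')
im=cv2.imread('pics/s35.png'); cv2.imwrite('pics/s35z.png',cv2.resize(im[160:260,250:390],None,fx=4,fy=4,interpolation=cv2.INTER_CUBIC))
im=cv2.imread('pics/w35.png'); cv2.imwrite('pics/w35z.png',cv2.resize(im[0:220,200:380],None,fx=2.5,fy=2.5,interpolation=cv2.INTER_CUBIC))
E
```

```text
rel [ -12.9 -302.7   14.6] spin 0.583
rel [  57.9 -256.   133.7] spin 0.583
```

View pics/w35z.png

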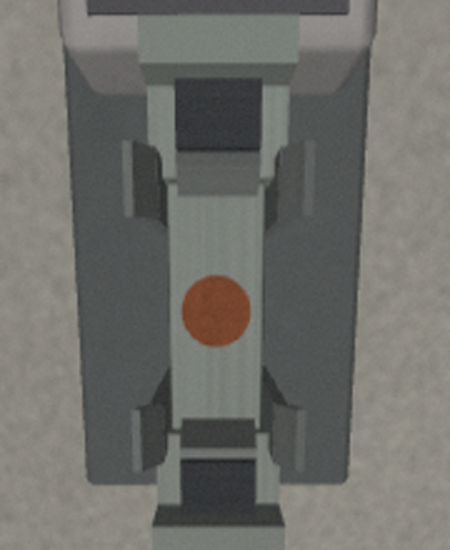

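View pics/s35z.png

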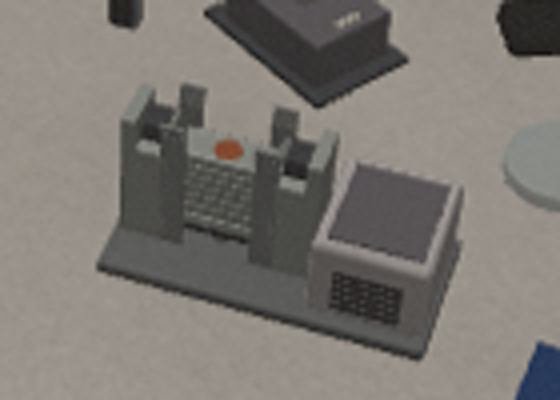

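View pics/s35.png

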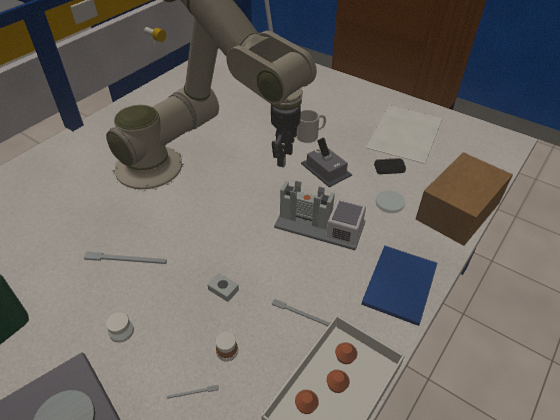

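move_arm([
  [-7,-299,0,0.58],
  [-7,-299,0,0.58],
  [-7,-299,0,0.58],
  [-7,-299,0,0.58],
  [-7,-299,0,0.58],
  [-7,-299,0,0.58],
  [-7,-299,0,0.58],
  [-7,-299,0,0.58],
  [-7,-299,40,0.58],
  [-7,-299,80,0.58],
  [-7,-299,115,0.58],
  [-7,-299,132,0.58],
  [-7,-299,132,0.58],
], grip=1)

```text
time_s: 49.65
position: [0.4218, 0.3721, 0.0798]
tool_rot: [[0.952, -0.307, -0.004], [-0.307, -0.952, -0.003], [-0.003, 0.004, -1.0]]
ft_force: [-0.4, -0.7, 0.8]
grip_width: 0.0002
```

```bash
python3 - <<'E'
from h import *
grab('wrist','w36.png')
plan((496.5,349,81),-18)
E
```

```text
rel [77.7 -0.2  0.6] spin 0.002
```

View pics/w36.png

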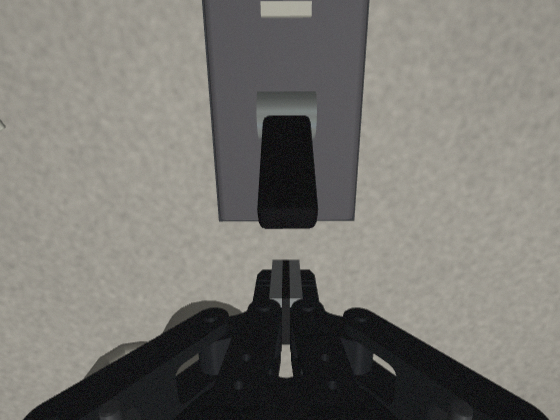

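Aligned: handle at cols 258–316, fingers at col 286. Push along +x.

move_arm([
  [12,0,0,0],
  [24,0,0,0],
  [36,0,0,0],
  [48,0,0,0],
  [60,0,0,0],
  [72,0,0,0],
  [81,0,0,0],
  [81,0,0,0],
  [58,0,0,0],
  [50,0,-30,0],
  [50,0,-80,0],
  [50,0,-130,0],
  [0,0,-140,0],
  [-20,0,-140,0],
  [-20,0,-140,0],
  [-20,0,-140,0],
])

```text
time_s: 51.3
position: [0.4024, 0.3793, 0.2216]
tool_rot: [[0.952, -0.305, -0.001], [-0.305, -0.952, -0.001], [-0.001, 0.001, -1.0]]
ft_force: [-0.1, -0.5, -0.7]
grip_width: 0.0001
```

```bash
python3 - <<'E'
from h import *
grab('wrist','w37.png'); grab('scene','s37.png',4,(130,250,250,390)); grab('top','t37.png')
E
```

```text
(no output)
```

View pics/s37.png

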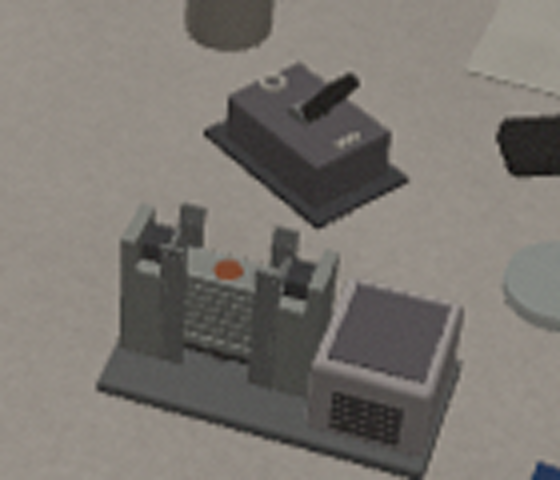

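View pics/w37.png

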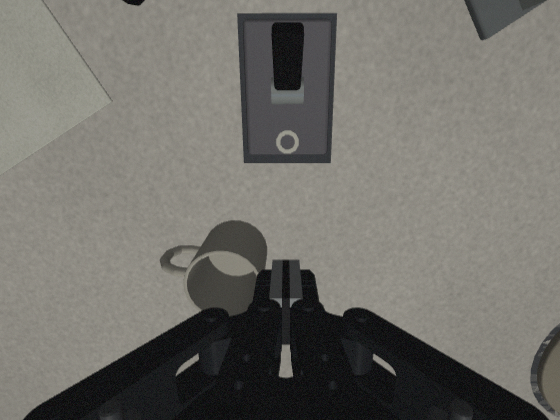

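View pics/t37.png

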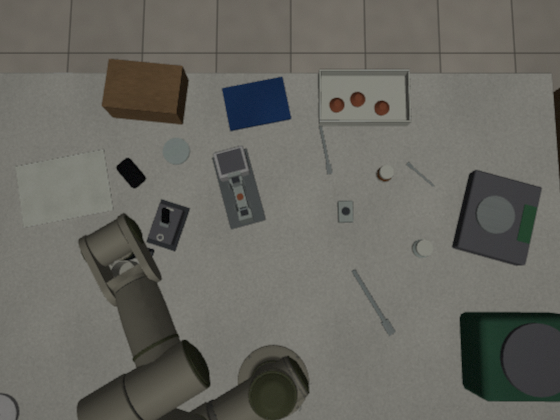

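```bash
python3 -c "
from rig import env
print(env.close_job())"
```

```text
the job is handed in; nothing more can be done
None
```

I switched the isolator off, pressed all seven holders into the magazine one at a time, switched the isolator back on, and handed the job in at about 51 s. The hand-in gave no verdict, so this rests on my own last checks.

- **Isolator:** in the last scene and wrist pictures the handle leans to the ON bar, as it did at the start.
- **Magazine:** the pictures show a full stack lying flat, with both lips over the ends of the top holder. I judged this by eye and could not read the exact height or the follower depth.
- **Bench:** no holder is left there. The press block, jars, dish, mouse and spatulas look unmoved. The mug is half hidden by the arm in the top view but looks in place in the wrist picture.
- **Arm:** it ended clear of everything.

**Knocked holder:** one holder was knocked about 4 cm aside during the run; I found it again and loaded it. No grip slip showed up.

**Disagreeing readings:**
- The first top-camera and scene-camera estimates of the isolator's hinge differed by about 17 mm; I used the close wrist view instead.
- The force with four holders in read lower than I expected (1.7 N, against about 4 N), but the pictures showed them seated.

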